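Light a bed knob on the stall's display plinth

TASK

Put the light-brown wooden bed knob on show under the stall lamp: swing the lamp's arm clear of the round cork-topped plinth, stand the light-brown knob upright in the middle of the plinth and let go, then swing the lamp back until its green head is directly over the knob. After that, reach in under the little hood on the lamp's base and roll the knurled dimmer wheel by its edge, ridge by ridge, until its red ridge rests level with the two white pointer lines; leave the other loose things where they are.

Things in the scene. Friction and masses are not known exactly. Their poses are not given: they have to be found in the camera images.
- lamp: The stall lamp: grey base plate 140 x 205 x 12 mm fixed to the table, steel post 22 mm thick, 196 mm tall. Origin on the table under the post's axis; at yaw 0 x points away from the robot, y left, z up. Plate: x -80 to 60 mm, y -50 to 155 mm. On it, centred at y = 110 mm, stands the black dimmer housing, 55 mm wide, its front panel sloped 30 degrees, facing the robot and up, under a grey hood.
- lamp_post (a point): The vertical hinge axis of the lamp arm: top of the post, 200 mm above the table.
- lamp_arm (a joint): Angle of the lamp arm about the vertical post axis, rad. 0: the arm points along the lamp's -y; growing values swing it anticlockwise seen from above, towards the lamp's +x (away from the robot). Range -0.6 to 1.7. It stays where it is left; moving it takes about 1 N at the head.
- lamp_head (a point): Centre of the underside of the green lamp head (72 mm across, underside 163 mm and top 219 mm above the table), 160 mm from the post axis. The arm is a 14 mm bar 209 mm above the table.
- lamp_peg (a point): Centre of the top of the upright black peg on the lamp head, the handle for swinging the arm: 14 mm diameter, straight, free from 219 to 263 mm above the table.
- dimmer_axle (a point): Centre of the dimmer wheel, 62 mm above the table; axle along the lamp's y. Wheel 13 mm wide; 24 ridges, one every 15 degrees, reach 28 mm from the axle (26 mm between them). It stands 20 mm proud of the sloped panel, whose outward normal is (-0.5, 0, 0.866) in the lamp's frame. A tool leaning 30 degrees back towards the robot, pointing against this normal, has free access.
- dimmer_edge (a point): Outermost point of the wheel's edge at rest, 28 mm from the axle along the panel normal; the white pointer lines on the panel are level with it. Pressed against the normal, the wheel gives on a spring up to 6 mm: 2.4 N to start, then 0.6 N per mm (this point stays put). The edge grips well (friction about 1); turning it takes about 0.8 N along the edge.
- hood_edge (a point): Middle of the lower front edge of the grey hood over the dimmer, 146 mm above the table. The hood is 60 mm wide along the lamp's y, 10 mm thick and reaches 64 mm back from here; it stops a gripper from coming straight down on the wheel. The housing's back wall below it begins 24 mm behind this edge.
- dimmer (a joint): Angle of the dimmer wheel, rad. Grows as the outer edge is rolled away from the robot and up the panel, along (0.866, 0, 0.5) of the lamp's frame. Held by friction wherever it is left; one ridge (one step) is 15 degrees (0.262), 7.3 mm of edge. Limits -0.15 and 2.094. The one red ridge is level with the pointer lines at 1.309; it starts 2.7 to 5 ridges short of that, at 0 to 0.6. It also rolls back.
- plinth_top (a point): Centre of the plinth's cork top, 15 mm above the table. The plinth is a fixed dark wooden disc, 100 mm across, cork 86 mm across; about 160 mm from the post.
- bed_knob_2: The light-brown turned wooden bed knob to be shown: a ball 58 mm across and 61 mm tall on a flat foot, 90 g, widest about 35 mm above its foot. Origin at the centre of its foot, z up.
- bed_knob_0: A dark-brown bed knob, 50 mm across and 53 mm tall; a bystander. Origin at the centre of its foot.
- bolt_tin: A grey open tin, 60 mm across, 45 mm tall; a bystander. Origin under its centre.
- tape_measure: A yellow tape measure, 66 x 76 x 34 mm; a bystander. Origin under its centre.
- screwdriver_amber: A screwdriver with an amber handle, 200 mm long, lying; a bystander. Origin under the centre.
- oil_can: A red oil can, 70 mm across, 150 mm tall; a bystander. Origin under its centre.
Not all that is in view belongs to the job. What is shaped like the bed_knob_2 but blue or purple is not meant.

How it is judged:
By the outcome, as a careful person would: the job done as asked, in the order asked, and still so for the second after the job is handed in, with the robot touching nothing.
It also fails if it takes over 72 s, if anything falls off the work surface, if the arm or the gripper's body presses on something with over 40 N, if the wrist force passes 120 N, or if a joint passes its speed limit or range.

ROBOT

A 7-joint arm with a two-finger parallel gripper is mounted at the origin on a cart in front of the work surface, level with it; the furniture and walls round the work are solid. World frame = base frame: x ahead of the robot, y to its left, z up, the work surface at z = 0. Lengths are in mm, angles in rad, forces in N, time in s.
With the tool pointing down it reaches from about 425 to 950 mm from the base axis. Payload 4.7 kg.
Tool frame: the origin (TCP) lies midway between the tips of the shut fingers; the grasp point (between the pads) lies 19 mm behind it; z points along the fingers, y is the direction in which the jaws open and shut (so a half turn about z gives the same grasp; the last joint's range is limited). The gripper opens to 87 mm and grips with 3 to 60 N. Pads are 19 mm wide; open, the fingers measure 117 mm over their backs; the gripper's body (75 mm by 190 mm) begins 51 mm behind the grasp point.
Start: joints at [1.202, 0.469, -0.049, 1.532, 0.024, 1.141, -0.082], TCP at [225.024, -636.407, 222.573] pointing down, gripper open.
Joint ranges: [-2.59, 2.59], [-0.33, 1.99], [-1.39, 1.29], [0.1, 2.45], [-1.04, 4.18], [0.21, 1.99], [-2.66, 2.66]. Speed limits (rad/s): [2.57, 2.57, 3.14, 3.14, 3.14, 3.14, 3.14].

INTERFACE

Orientations are given as a unit quaternion [x, y, z, w].
In Python, from rig import bot, imaging gives the robot as it stands.
- The arm moves only by the tool step_arm, never from a script. Its argument "deltas" is a list of rows, each a list of 7 numbers: the shift along the tool's x, y, z in m, then the turn, a rotation vector about the tool's x, y, z in degrees, then the opening, from -1 (shut) to 1 (fully open). A call has 1 to 5 rows; each row shifts and turns the pose as measured when the row begins, along the tool's axes as they then stand; what a row does not reach is not made up. A row lasts 1/10 s, in which the tool goes at most 50 mm and 8.59 degrees, less where a joint would pass 70% of its speed; a pose out of reach is approached as far as the arm can. A call is refused whole if a number of a shift passes 0.05 or a number of a turn 8.59, either way. A call with a gripper value outside its range is refused whole. The fingers move at their own pace and stop on an object; "squeeze" is the grip in N (left out, the last holds). Time passes only in rows, so rows that do not move let the fingers close. It gives the time, the measured TCP pose, the force and the opening at its end, in the units of the state.
- bot.observe(): the state, without advancing time (a new reading comes with each control period).
- imaging.read_camera(name): name is "scene" or "top" or "wrist"; returns a dict with "color" (420x560x3 uint8, red, green, blue), "camera_matrix" (3x3 intrinsics, pixels), "rvec" (rotation vector, rad) and "tvec" (3), from world to camera coordinates, as OpenCV has them. Camera axes: x right, y down, z forward; pixel columns grow to the right and rows downward; lengths in mm; the calibration is good to about 2 mm. The wrist camera is an equidistant fisheye: a pixel r from the principal point sees the ray r / f radians off the axis. A picture is of the moment at which its call begins. There is no depth.
- bot.finish_job(): hands the job in, once; it reports no verdict.
The state is a dict: "t": time; "joints": joint angles; "qvel": joint speeds; "joint_efforts": joint torques, N m; "tool_pos": TCP position; "eef_rot": TCP orientation; "force": force on the tool from outside, world axes, zero at the start; "wrist_torque": the same for the moment, N m; "grip_width": finger opening in mm.
Only numpy, scipy, OpenCV 4.12 (cv2) and the standard library are available. Lean on these libraries where they do the work, as an engineer would, in place of code of your own. Each camera call takes 0.05 s, during which the arm holds its last target. There are 200 camera calls.

## Working session

There is one attempt and no reset: what is moved stays moved. The work goes in short steps, Python scripts to look and compute and a tool call to move; the robot and the scene stay as the last step left them, time stands still between calls to the robot, and variables do not carry over. Pictures are saved under pics/ and viewed, about 8 in all and at most 12, crops included, and the job is handed in when it is done.

Besides the shell and the picture viewer there is one more tool, called after "Call:" by a JSON object that holds its "method" and its "body". step_arm: Moves the arm, as the interface text tells. Its arguments: {"type":"object","properties":{"deltas":{"type":"array"},"squeeze":{"type":"number"}},"required":["deltas"]}

```bash
mkdir -p pics; cat > h.py <<'E'
import numpy as np,cv2,json
from scipy.spatial.transform import Rotation as R
from rig import bot,imaging
def cam(n):
    c=imaging.read_camera(n); return c
def save(c,f,crop=None,s=1):
    im=c["color"][:,:,::-1]
    if crop: a,b,w,h=crop; im=im[b:b+h,a:a+w]
    cv2.imwrite("pics/"+f,cv2.resize(im,None,fx=s,fy=s,interpolation=cv2.INTER_CUBIC))
def proj(c,P):
    P=np.atleast_2d(np.array(P,float))
    return cv2.projectPoints(P,np.array(c["rvec"]),np.array(c["tvec"]),np.array(c["camera_matrix"]),None)[0][:,0]
def ray(c,uv):
    K=np.array(c["camera_matrix"]);Rm=cv2.Rodrigues(np.array(c["rvec"],float))[0]
    o=-Rm.T@np.array(c["tvec"],float).ravel(); d=Rm.T@np.linalg.inv(K)@[uv[0],uv[1],1]
    return o,d/np.linalg.norm(d)
def atz(c,uv,z):
    o,d=ray(c,uv); return o+d*(z-o[2])/d[2]
def st():
    s=bot.observe(); print(s["t"],np.round(s["tool_pos"],1),np.round(s["eef_rot"],4),np.round(s["force"],1),s["grip_width"]); print(np.round(R.from_quat(s["eef_rot"]).as_matrix(),3)); return s
E
python3 - <<'E'
from h import *
st()
a=cam("scene");b=cam("top")
for c in(a,b): print(np.round(c["camera_matrix"],1).tolist(),np.round(ray(c,(280,210)),2).tolist())
save(a,"s0.png",s=1.42);save(b,"t0.png",s=1.42)
E
```

```text
0.0 [ 224.8 -635.8  221.5] [ 9.856e-01  1.691e-01 -2.000e-04 -1.000e-03] [-0.7  0.3  0.3] 86.73467683645441
[[ 0.943  0.333 -0.001]
 [ 0.333 -0.943  0.002]
 [-0.    -0.002 -1.   ]]
[[439.3, 0.0, 283.3], [0.0, 439.3, 209.4], [0.0, 0.0, 1.0]] [[-300.72, 633.41, 1139.0], [0.62, -0.42, -0.66]]
[[530.3, 0.0, 282.2], [0.0, 530.3, 209.7], [0.0, 0.0, 1.0]] [[450.77, 17.0, 1516.89], [0.11, -0.02, -0.99]]
```

View pics/s0.png

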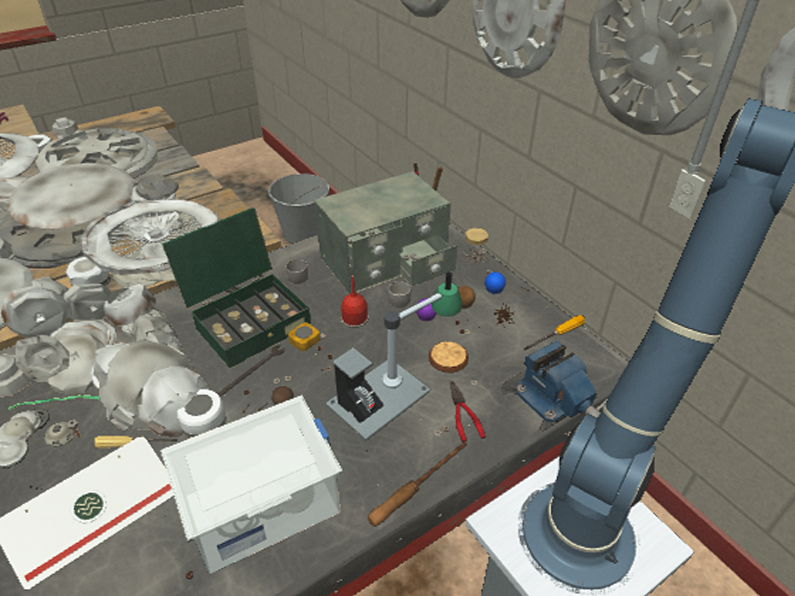

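View pics/t0.png

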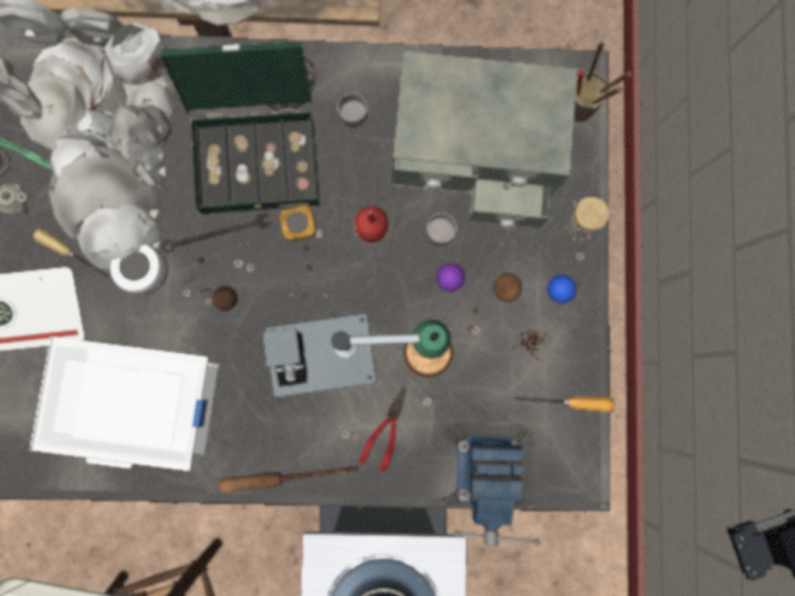

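The top picture (1.42x) shows the lamp post at (343,344), green head (432,338), cork plinth (428,355) and the light-brown knob at (507,287). The purple and blue decoys are at (451,277) and (562,288), and the dimmer housing is at (288,358). The scene picture agrees.

```bash
cat > m.py <<'E'
from h import *
from scipy.optimize import least_squares
a=cam("scene");b=cam("top")
f=1.42
# lamp fit from clicked corners (picture px /f)
L=np.array([[60,155,12],[60,-50,12],[-80,-50,12],[-80,155,12],[0,0,212]])
tb=np.array([[264,328],[369,314],[375,380],[273,396],[343,344]])/f
ta=np.array([[429,389],[365,435],[328,403]])/f; La=L[[1,2,3]]
La=np.array([[-80,-50,12],[-80,155,12],[60,-50,12]])
def T(p,X):
    c,s=np.cos(p[2]),np.sin(p[2]); X=np.atleast_2d(X)
    return np.c_[p[0]+c*X[:,0]-s*X[:,1],p[1]+s*X[:,0]+c*X[:,1],X[:,2]]
g=lambda p:(proj(b,T(p,L))-tb).ravel()
r=least_squares(g,[550,50,0.1]);print("lamp",r.x,"res",np.round(g(r.x).reshape(-1,2),1).tolist())
print("scene proj of lamp corners*f",np.round(proj(a,T(r.x,L))*f).tolist())
def blob(c,lo,hi,roi):
    h=cv2.cvtColor(c["color"],cv2.COLOR_RGB2HSV);m=cv2.inRange(h,lo,hi);k=np.zeros_like(m)
    x,y,w,hh=roi;k[y:y+hh,x:x+w]=m[y:y+hh,x:x+w]
    n,l,s,ce=cv2.connectedComponentsWithStats(k);i=1+np.argmax(s[1:,4]);return ce[i],s[i]
for nm,lo,hi,roi,z in [("head",(60,80,20),(90,255,255),(285,215,45,45),215),("knob",(5,60,40),(25,255,255),(340,185,35,35),35),
  ("purple",(125,80,30),(160,255,255),(300,180,35,35),35),("cork",(8,60,110),(25,255,255),(280,225,45,45),15),("dark",(0,30,10),(25,255,110),(145,195,30,30),30)]:
    ce,s=blob(b,lo,hi,roi); print(nm,np.round(ce*f,1),s.tolist(),np.round(atz(b,ce,z),1))
E
python3 m.py
python3 - <<'E'
from h import *
a=cam("scene");b=cam("top")
save(b,"t1.png",(180,180,210,100),3.8);save(a,"s1.png",(225,180,140,130),4.5)
E
```

```text
lamp [5.18666715e+02 8.65751614e+01 1.57181753e-01] res [[1.0, -0.7], [-1.0, -0.2], [1.1, 2.4], [0.3, 0.8], [-1.2, -1.9]]
scene proj of lamp corners*f [[324.0, 400.0], [390.0, 355.0], [430.0, 387.0], [364.0, 437.0], [391.0, 318.0]]
head [431.8 338.2] [293, 226, 23, 25, 412] [528.  -69.8 215. ]
knob [506.8 286.7] [347, 193, 20, 19, 309] [ 645.1 -229.2   35. ]
purple [449.8 276.6] [307, 185, 20, 20, 315] [ 662.2 -115.2   35. ]
cork [425.7 360.6] [285, 242, 33, 22, 415] [494.8 -71.9  15. ]
dark [223.6 297.9] [148, 201, 20, 18, 268] [607.7 331.1  30. ]
```

View pics/t1.png

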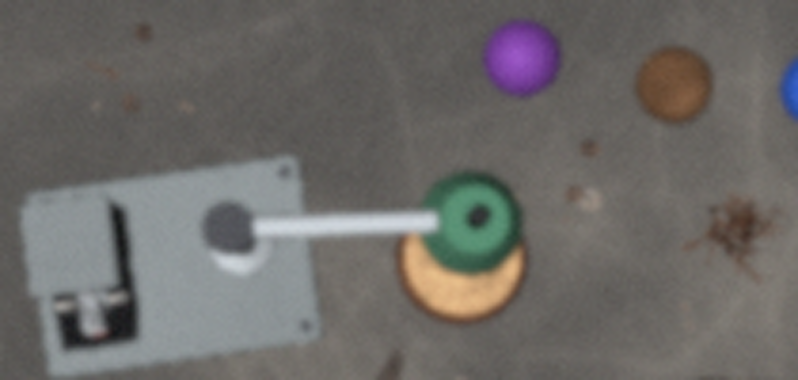

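View pics/s1.png

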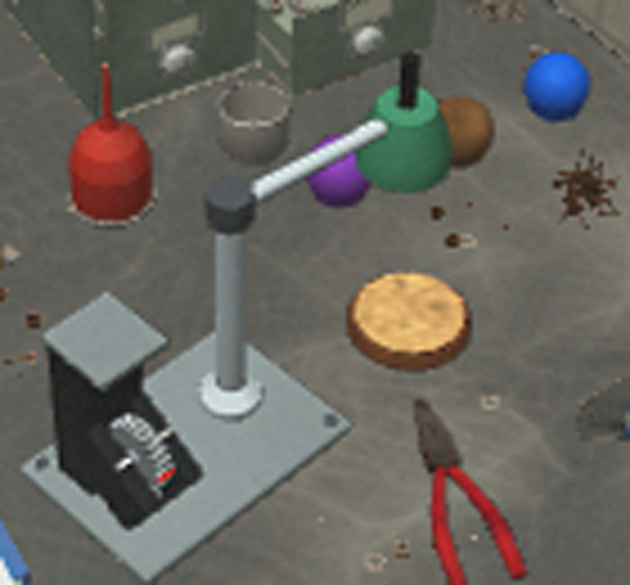

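```bash
cat > m2.py <<'E'
from h import *
from scipy.optimize import least_squares
a=cam("scene");b=cam("top")
tp=lambda x:np.array([180,180])+np.array(x,float)/3.8
sp=lambda x:np.array([225,180])+np.array(x,float)/4.5
def T(p,X):
    c,s=np.cos(p[2]),np.sin(p[2]); X=np.atleast_2d(np.array(X,float))
    return np.c_[p[0]+c*X[:,0]-s*X[:,1],p[1]+s*X[:,0]+c*X[:,1],X[:,2]]
L=[[60,155,12],[60,-50,12],[-80,-50,12],[-80,155,12],[0,0,220]]
tb=tp([[22,195],[297,157],[320,340],[48,375],[230,228]])
La=[[-80,-50,12],[-80,155,12],[60,155,12],[0,0,212]]
ta=sp([[350,425],[147,580],[22,465],[230,200]])
g=lambda p:np.r_[(proj(b,T(p,L))-tb).ravel(),(proj(a,T(p,La))-ta).ravel()]
r=least_squares(g,[520,85,.15],loss="soft_l1");p=r.x
print("lamp",p,np.round(g(p).reshape(-1,2),1).tolist())
def tri(ua,ub):
    o1,d1=ray(a,ua);o2,d2=ray(b,ub);A=np.c_[d1,-d2];t=np.linalg.lstsq(A,o2-o1,rcond=None)[0]
    return (o1+d1*t[0]+o2+d2*t[1])/2,np.linalg.norm(o1+d1*t[0]-o2-d2*t[1])
print("peg",tri(sp([410,60]),tp([480,215])))
pl=[atz(a,sp([410,314]),15),atz(b,tp([462,262]),15)]
print("plinth",pl, "dist",[np.hypot(*(q[:2]-p[:2])) for q in pl])
hd=atz(b,tp([471,222]),200);print("head ~z200",hd)
print("knob",atz(b,tp([675,84]),35),"purple",atz(b,tp([522,58]),35))
n=np.array([-.5,0,.866]);ax=T(p,[[0,110,62]])
print("edge z",62+28*.866)
# red ridge: s1 (163,480): search lamp x of axle & dimmer angle? 
for ax in range(-60,10,6):
    P=[np.array([ax,110,62])+28*(np.cos(t)*n+np.sin(t)*np.array([.866,0,.5])) for t in np.radians([0,-60,-90])]
    print(ax,np.round((proj(a,T(p,P))-[225,180])*4.5).tolist())
print("hood mid", [ (hx,np.round((proj(a,T(p,[[hx,140,146],[hx,80,146]]))-[225,180])*4.5).tolist()) for hx in range(-40,30,10)])
E
python3 m2.py
```

```text
lamp [5.17348926e+02 8.76088167e+01 1.70585616e-01] [[0.6, 0.1], [-0.0, -0.2], [0.9, 0.7], [0.0, 2.2], [-0.8, 0.7], [0.1, -1.7], [-0.6, -0.8], [-1.5, -0.9], [-0.6, -0.1]]
peg (array([528.49782798, -73.67706449, 254.33328297]), np.float64(3.204945815538293))
plinth [array([503.59087677, -74.51775237,  15.        ]), array([509.08310967, -76.66865195,  15.        ])] dist [np.float64(162.70927540947267), np.float64(164.4852893726431)]
head ~z200 [528.17402897 -70.48713659 200.        ]
knob [ 644.56299578 -231.36647069   35.        ] purple [ 660.84333468 -116.96154747   35.        ]
edge z 86.248
-60 [[185.0, 467.0], [199.0, 501.0], [196.0, 511.0]]
-54 [[179.0, 462.0], [193.0, 496.0], [190.0, 506.0]]
-48 [[173.0, 457.0], [187.0, 491.0], [184.0, 501.0]]
-42 [[167.0, 452.0], [181.0, 486.0], [178.0, 496.0]]
-36 [[161.0, 447.0], [175.0, 481.0], [172.0, 491.0]]
-30 [[155.0, 442.0], [170.0, 476.0], [166.0, 486.0]]
-24 [[149.0, 437.0], [164.0, 471.0], [161.0, 481.0]]
-18 [[143.0, 432.0], [158.0, 466.0], [155.0, 476.0]]
-12 [[138.0, 427.0], [152.0, 461.0], [149.0, 471.0]]
-6 [[132.0, 422.0], [146.0, 456.0], [143.0, 466.0]]
0 [[126.0, 417.0], [141.0, 451.0], [138.0, 461.0]]
6 [[120.0, 413.0], [135.0, 446.0], [132.0, 456.0]]
hood mid [(-40, [[115.0, 404.0], [182.0, 357.0]]), (-30, [[105.0, 396.0], [172.0, 349.0]]), (-20, [[95.0, 387.0], [162.0, 341.0]]), (-10, [[85.0, 379.0], [152.0, 333.0]]), (0, [[75.0, 371.0], [142.0, 325.0]]), (10, [[66.0, 363.0], [133.0, 318.0]]), (20, [[56.0, 355.0], [123.0, 310.0]])]
```

```bash
cat >> h.py <<'E'
def plan(wps,grip,pos=None,rot=None):
    """wps: list of (xyz, yaw of tool y in world deg (tool down) or R, nrows, grip)"""
    s=bot.observe(); p=np.array(s["tool_pos"] if pos is None else pos,float); r=R.from_quat(s["eef_rot"]) if rot is None else rot
    out=[]
    for tgt,o,n in wps:
        tgt=np.array(tgt,float)
        tr=o if isinstance(o,R) else down(o)
        p0,r0=p,r; rv=(r0.inv()*tr).as_rotvec()
        for i in range(1,n+1):
            pn=p0+(tgt-p0)*i/n; rn=r0*R.from_rotvec(rv*i/n)
            d=r.inv().apply(pn-p)/1000; w=np.degrees((r.inv()*rn).as_rotvec())
            out.append([round(v,4) for v in d]+[round(v,2) for v in w]+[grip]); p,r=pn,rn
    for i in range(0,len(out),5): print(json.dumps(out[i:i+5]))
def down(a):
    a=np.radians(a); y=np.array([np.cos(a),np.sin(a),0]); z=np.array([0,0,-1.]); return R.from_matrix(np.c_[np.cross(y,z),y,z])
E
python3 - <<'E'
from h import *
plan([((528.5,-73.7,310),0,15)],-0.2)
E
```

```text
[[0.0316, -0.0286, -0.0058, -0.0, -0.0, -4.7, -0.2], [0.0338, -0.0259, -0.0058, -0.0, -0.0, -4.7, -0.2], [0.0358, -0.0231, -0.0058, -0.0, -0.0, -4.7, -0.2], [0.0376, -0.0201, -0.0058, -0.0, -0.0, -4.7, -0.2], [0.0391, -0.0169, -0.0058, -0.0, -0.0, -4.7, -0.2]]
[[0.0404, -0.0136, -0.0058, -0.0, -0.0, -4.7, -0.2], [0.0414, -0.0103, -0.0058, -0.0, -0.0, -4.7, -0.2], [0.0421, -0.0069, -0.0058, -0.0, -0.0, -4.7, -0.2], [0.0425, -0.0034, -0.0058, -0.0, -0.0, -4.7, -0.2], [0.0426, 0.0001, -0.0058, -0.0, -0.0, -4.7, -0.2]]
[[0.0425, 0.0036, -0.0058, -0.0, -0.0, -4.7, -0.2], [0.042, 0.0071, -0.0058, -0.0, -0.0, -4.7, -0.2], [0.0413, 0.0105, -0.0058, -0.0, -0.0, -4.7, -0.2], [0.0403, 0.0138, -0.0058, -0.0, -0.0, -4.7, -0.2], [0.039, 0.0171, -0.0058, -0.0, -0.0, -4.7, -0.2]]
```

Call:
{"method": "step_arm", "body": {"deltas": [[0.032,-0.029,-0.008,0,0,-4.7,0],[0.034,-0.026,-0.008,0,0,-4.7,0],[0.036,-0.023,-0.008,0,0,-4.7,0],[0.038,-0.02,-0.008,0,0,-4.7,0],[0.039,-0.017,-0.008,0,0,-4.7,0]]}}

```text
t: 0.9
tool_pos: [323.7, -447.3, 260.7]
eef_rot: [0.93, 0.367, -0.002, -0.0]
force: [0.3, -0.3, 0.3]
grip_width: 55.0
```

Call:
{"method": "step_arm", "body": {"deltas": [[0.04,-0.014,-0.006,0,0,-4.7,0],[0.041,-0.01,-0.006,0,0,-4.7,0],[0.042,-0.007,-0.006,0,0,-4.7,0],[0.042,-0.003,-0.006,0,0,-4.7,0],[0.042,0,-0.006,0,0,-4.7,0]]}}

```text
t: 1.4
tool_pos: [425.5, -252.2, 293.0]
eef_rot: [0.831, 0.556, -0.002, 0.001]
force: [0.1, -0.2, 0.5]
grip_width: 43.6
```

```bash
python3 - <<'E'
from h import *
st()
plan([((528.5,-73.7,310),0,8)],0)
E
```

```text
1.4 [ 425.5 -252.2  293. ] [ 0.8312  0.5559 -0.002   0.0015] [ 0.1 -0.2  0.5] 43.647507241941824
[[ 0.382  0.924 -0.002]
 [ 0.924 -0.382 -0.005]
 [-0.005  0.    -1.   ]]
[[0.0255, 0.0034, -0.0023, -0.01, 0.04, -2.81, 0], [0.0253, 0.0046, -0.0022, -0.01, 0.04, -2.81, 0], [0.0251, 0.0059, -0.0022, -0.01, 0.04, -2.81, 0], [0.0248, 0.0071, -0.0022, -0.01, 0.04, -2.81, 0], [0.0244, 0.0083, -0.0022, -0.01, 0.04, -2.81, 0]]
[[0.024, 0.0095, -0.0022, -0.01, 0.04, -2.81, 0], [0.0235, 0.0106, -0.0022, -0.01, 0.04, -2.81, 0], [0.0229, 0.0118, -0.0021, -0.01, 0.04, -2.81, 0]]
```

Call:
{"method": "step_arm", "body": {"deltas": [[0.041,0.006,-0.003,0,0,-4.5,0],[0.041,0.009,-0.003,0,0,-4.5,0],[0.039,0.012,-0.003,0,0,-4.5,0],[0.038,0.015,-0.003,0,0,-4.5,0],[0.036,0.018,-0.003,0,0,-4.5,0]]}}

```text
t: 1.9
tool_pos: [532.0, -66.9, 310.1]
eef_rot: [0.701, 0.713, -0.002, 0.004]
force: [0.7, -0.2, 0.2]
grip_width: 43.5
```

```bash
python3 - <<'E'
from h import *
st()
c=cam("wrist");save(c,"w0.png",s=1.42)
print(np.array(c["camera_matrix"]).round(1).tolist(),ray(c,(280,210)))
Rm=cv2.Rodrigues(np.array(c["rvec"],float))[0]
def fish(P):
    q=Rm@np.array(P,float)+np.array(c["tvec"],float).ravel();K=np.array(c["camera_matrix"])
    th=np.arctan2(np.hypot(q[0],q[1]),q[2]);a=np.arctan2(q[1],q[0]);return (np.array([K[0,2]+K[0,0]*th*np.cos(a),K[1,2]+K[1,1]*th*np.sin(a)])*1.42).round()
print("peg pred",fish([528.5,-73.7,263]),"plinth",fish([506,-75.5,15]))
E
```

```text
1.9 [532.  -66.9 310.1] [ 0.7011  0.713  -0.002   0.0041] [ 0.7 -0.2  0.2] 43.496255248221324
[[-0.017  1.     0.003]
 [ 1.     0.017 -0.009]
 [-0.009  0.003 -1.   ]]
[[325.2, 0.0, 277.3], [0.0, 325.2, 205.8], [0.0, 0.0, 1.0]] (array([530.18397073,   5.59954388, 470.30851714]), array([ 0.01666249, -0.28148822, -0.95942   ]))
peg pred [386. 335.] plinth [367. 247.]
```

View pics/w0.png

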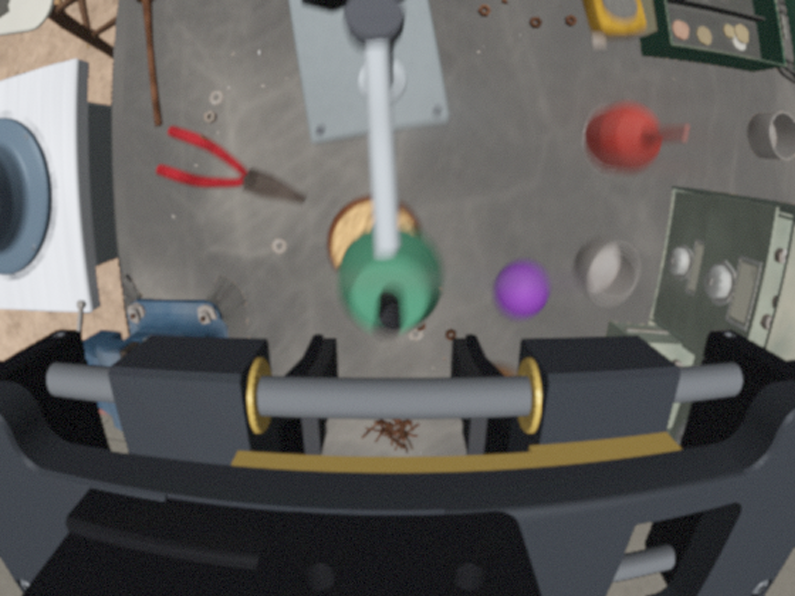

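The wrist view shows the peg at (391,320), the plinth rim around (374,242), and the peg centred between the jaws. Now I'll lower and grip.

Call:
{"method": "step_arm", "body": {"deltas": [[-0.001,-0.001,0.02,0.2,0.5,1,0],[-0.001,0,0.02,0,0,0,0],[-0.001,0,0.02,0,0,0,0],[0,0,0.017,0,0,0,0],[0,0,0,0,0,0,0]]}}

```text
t: 2.45
tool_pos: [536.5, -56.9, 233.1]
eef_rot: [0.7, 0.714, 0.006, 0.0]
force: [0.3, -0.5, 0.7]
grip_width: 43.2
```

Call:
{"method": "step_arm", "body": {"deltas": [[0,0,0,0,0,0,-0.6],[0,0,0,0,0,0,-0.75],[0,0,0,0,0,0,-0.75],[0,0,0,0,0,0,-0.75]], "squeeze": 4}}

```text
t: 2.85
tool_pos: [537.2, -57.0, 235.8]
eef_rot: [0.701, 0.713, 0.006, 0.001]
force: [-1.0, 0.9, -1.2]
grip_width: 19.6
```

```bash
python3 - <<'E'
from h import *
s=st(); print(s["force"])
E
```

```text
2.85 [537.2 -57.  235.8] [0.7008 0.7133 0.0064 0.0013] [-1.   0.9 -1.2] 19.58787389916456
[[-0.018  1.     0.011]
 [ 1.     0.018  0.007]
 [ 0.007  0.011 -1.   ]]
[-1.00750561  0.92068274 -1.21075526]
```

Call:
{"method": "step_arm", "body": {"deltas": [[0,0,0,0,0,0,0],[0,0,0,0,0,0,0],[-0.007,-0.003,0.002,0,-0.4,0.5,0],[-0.007,-0.003,0,0,0,0,0],[0,0,0,0,0,0,0]]}}

```text
t: 3.35
tool_pos: [532.0, -72.9, 234.9]
eef_rot: [0.704, 0.71, 0.004, 0.006]
force: [-0.5, -0.4, 0.4]
grip_width: 42.4
```

```bash
python3 - <<'E'
from h import *
st()
c=cam("wrist");save(c,"w1.png",(190,120,180,150),4)
E
```

```text
3.35 [532.  -72.9 234.9] [0.7043 0.7098 0.0044 0.0056] [-0.5 -0.4  0.4] 42.43753109604674
[[-0.008  1.     0.014]
 [ 1.     0.008 -0.002]
 [-0.002  0.014 -1.   ]]
```

View pics/w1.png

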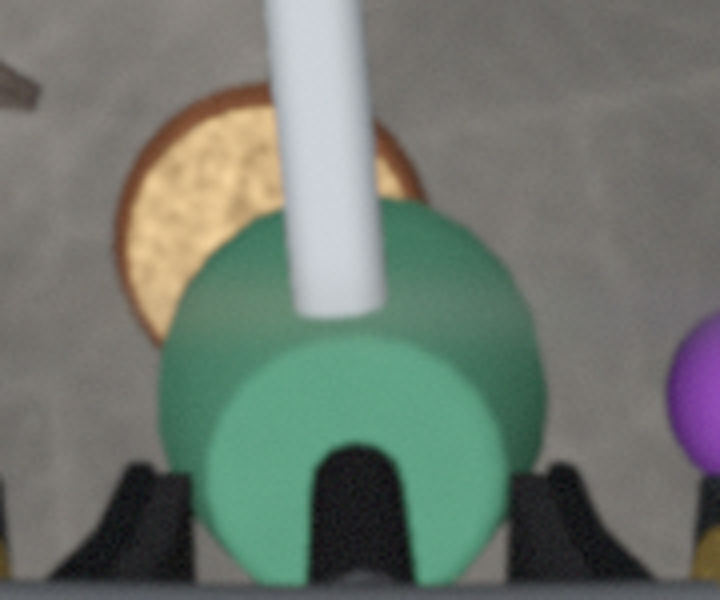

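The peg is centred between the fingers, with its base at (355,455) and the fingers at 190 and 510. Next: close.

Call:
{"method": "step_arm", "body": {"deltas": [[0,0,0,0,0,0,-0.8],[0,0,0,0,0,0,-0.8],[0,0,0,0,0,0,-0.8],[0,0,0,0,0,0,-0.8],[0,0,0,0,0,0,-0.8]], "squeeze": 5}}

```text
t: 3.9
tool_pos: [532.4, -72.0, 235.0]
eef_rot: [0.704, 0.71, 0.005, 0.006]
force: [0.8, -0.5, 0.3]
grip_width: 13.5
```

```bash
python3 - <<'E'
from h import *
s=st()
# arc about post
C=np.array([517.3,87.6]); 
p=np.array(s["tool_pos"]);a0=np.arctan2(p[1]-C[1],p[0]-C[0]);r=np.hypot(*(p[:2]-C));print(np.degrees(a0),r)
wps=[]
N=18
for i in range(1,N+1):
    a=a0+np.radians(72)*i/N
    wps.append(((C[0]+r*np.cos(a),C[1]+r*np.sin(a),p[2]),72*i/N,1))
plan(wps,-1)
E
```

```text
3.9 [532.4 -72.  235. ] [0.704  0.7102 0.005  0.0057] [ 0.8 -0.5  0.3] 13.548933229197848
[[-0.009  1.     0.015]
 [ 1.     0.009 -0.001]
 [-0.001  0.015 -1.   ]]
-84.57812043865843 160.3121692842995
[[0.0013, 0.0111, 0.0002, 0.86, 0.08, -3.5, -1], [0.0014, 0.0111, -0.0, -0.0, -0.0, -4.0, -1], [0.0014, 0.0111, 0.0, 0.0, -0.0, -4.0, -1], [0.0014, 0.0111, -0.0, -0.0, 0.0, -4.0, -1], [0.0014, 0.0111, 0.0, 0.0, 0.0, -4.0, -1]]
[[0.0014, 0.0111, -0.0, -0.0, 0.0, -4.0, -1], [0.0014, 0.0111, 0.0, 0.0, 0.0, -4.0, -1], [0.0014, 0.0111, 0.0, 0.0, 0.0, -4.0, -1], [0.0014, 0.0111, 0.0, -0.0, -0.0, -4.0, -1], [0.0014, 0.0111, 0.0, 0.0, 0.0, -4.0, -1]]
[[0.0014, 0.0111, -0.0, -0.0, 0.0, -4.0, -1], [0.0014, 0.0111, 0.0, 0.0, 0.0, -4.0, -1], [0.0014, 0.0111, 0.0, 0.0, 0.0, -4.0, -1], [0.0014, 0.0111, 0.0, 0.0, 0.0, -4.0, -1], [0.0014, 0.0111, 0.0, 0.0, 0.0, -4.0, -1]]
[[0.0014, 0.0111, 0.0, 0.0, 0.0, -4.0, -1], [0.0014, 0.0111, 0.0, 0.0, 0.0, -4.0, -1], [0.0014, 0.0111, 0.0, 0.0, 0.0, -4.0, -1]]
```

Call:
{"method": "step_arm", "body": {"deltas": [[0.0012,0.008,0,0.8,0,-3,-1],[0.0025,0.0166,0,0,0,-6,-1],[0.0025,0.0166,0,0,0,-6,-1],[0.0025,0.0166,0,0,0,-6,-1],[0.0025,0.0166,0,0,0,-6,-1]]}}

```text
t: 4.4
tool_pos: [601.9, -48.8, 235.0]
eef_rot: [0.513, 0.858, -0.004, -0.0]
force: [-0.8, -0.1, 2.0]
grip_width: 13.6
```

```bash
cat >> h.py <<'E'
def arc(dth,n,C=(517.3,87.6),grip=-1,r=160,z=None):
    s=st();p=np.array(s["tool_pos"]);M=R.from_quat(s["eef_rot"]).as_matrix();y0=np.degrees(np.arctan2(M[1,1],M[0,1]))
    a0=np.arctan2(p[1]-C[1],p[0]-C[0]);print("ang",np.degrees(a0),"r",np.hypot(*(p[:2]-C)),"tooly",y0)
    plan([((C[0]+r*np.cos(a0+np.radians(dth*i/n)),C[1]+r*np.sin(a0+np.radians(dth*i/n)),z or p[2]),y0+dth*i/n,1) for i in range(1,n+1)],grip)
E
python3 - <<'E'
from h import *
arc(50,10)
E
```

```text
4.4 [601.9 -48.8 235. ] [ 5.130e-01  8.584e-01 -3.600e-03 -1.000e-04] [-0.8 -0.1  2. ] 13.552160703560183
[[-0.474  0.881 -0.004]
 [ 0.881  0.474 -0.006]
 [-0.004 -0.006 -1.   ]]
ang -58.19363818432447 r 160.52161822195296 tooly 28.266854302515057
[[0.002, 0.0138, -0.0001, -0.37, 0.19, -5.0, -1], [0.0015, 0.0139, 0.0, 0.0, -0.0, -5.0, -1], [0.0015, 0.0139, 0.0, 0.0, -0.0, -5.0, -1], [0.0015, 0.0139, 0.0, 0.0, 0.0, -5.0, -1], [0.0015, 0.0139, -0.0, -0.0, 0.0, -5.0, -1]]
[[0.0015, 0.0139, 0.0, 0.0, 0.0, -5.0, -1], [0.0015, 0.0139, 0.0, 0.0, 0.0, -5.0, -1], [0.0015, 0.0139, 0.0, 0.0, 0.0, -5.0, -1], [0.0015, 0.0139, 0.0, 0.0, 0.0, -5.0, -1], [0.0015, 0.0139, 0.0, 0.0, 0.0, -5.0, -1]]
```

Works nicely; radius is consistent. Continue.

Call:
{"method": "step_arm", "body": {"deltas": [[0.002,0.0138,0,-0.3,0.2,-5,-1],[0.0015,0.0139,0,0,0,-5,-1],[0.0015,0.0139,0,0,0,-5,-1],[0.0015,0.0139,0,0,0,-5,-1],[0.0015,0.0139,0,0,0,-5,-1]]}}

```text
t: 4.9
tool_pos: [652.8, 1.2, 235.0]
eef_rot: [0.308, 0.952, -0.001, -0.002]
force: [-2.0, -0.6, 1.3]
grip_width: 13.4
```

Call:
{"method": "step_arm", "body": {"deltas": [[0.0015,0.0139,0,0,0,-5,-1],[0.0015,0.0139,0,0,0,-5,-1],[0.0015,0.0139,0,0,0,-5,-1],[0.0005,0.006,0,0,0,-2,-1],[0,0,0,0,0,0,-1]]}}

```text
t: 5.4
tool_pos: [673.2, 47.9, 235.0]
eef_rot: [0.157, 0.988, -0.0, -0.002]
force: [0.6, 0.8, 1.2]
grip_width: 13.8
```

Call:
{"method": "step_arm", "body": {"deltas": [[0,0,0,0,0,0,0],[0,0,0,0,0,0,0],[0,0,-0.02,0,0,0,0],[0,0,-0.03,0,0,0,0.5],[0,0,-0.02,0,0,0,1]]}}

```text
t: 5.9
tool_pos: [670.7, 43.2, 302.0]
eef_rot: [0.161, 0.987, -0.003, -0.007]
force: [0.2, 0.1, -0.2]
grip_width: 45.9
```

```bash
python3 - <<'E'
from h import *
arc(5,1)
a=cam("scene");b=cam("top")
save(b,"t2.png",(180,180,210,100),3.8)
h=cv2.cvtColor(b["color"],cv2.COLOR_RGB2HSV);m=cv2.inRange(h,(8,60,110),(25,255,255))
def blob(c,lo,hi,roi,z):
    h=cv2.cvtColor(c["color"],cv2.COLOR_RGB2HSV);m=cv2.inRange(h,lo,hi);k=np.zeros_like(m)
    x,y,w,hh=roi;k[y:y+hh,x:x+w]=m[y:y+hh,x:x+w]
    n,l,s,ce=cv2.connectedComponentsWithStats(k);i=1+np.argmax(s[1:,4]);print(s[i],ce[i].round(1),atz(c,ce[i],z).round(1))
blob(b,(8,70,110),(25,255,255),(275,220,60,60),15)
blob(a,(8,70,110),(25,255,255),(290,230,50,40),15)
blob(b,(5,60,40),(25,255,255),(340,185,35,35),35)
blob(a,(5,60,40),(25,255,255),(300,195,50,30),32)
E
```

```text
5.9 [670.7  43.2 302. ] [ 0.1609  0.9869 -0.003  -0.0074] [ 0.2  0.1 -0.2] 45.93233557260247
[[-0.948  0.317 -0.016]
 [ 0.318  0.948 -0.003]
 [ 0.014 -0.008 -1.   ]]
ang -16.131628604277374 r 159.6891142594732 tooly 71.48935017757653
[[0.0009, 0.0139, -0.0001, -0.44, -0.8, -5.0, -1]]Traceback (most recent call last):
  File "<stdin>", line 10, in <module>
  File "<stdin>", line 9, in blob
    return _wrapfunc(a, 'argmax', axis=axis, out=out, **kwds)
    return bound(*args, **kwds)
ValueError: attempt to get argmax of an empty sequence
```

View pics/t2.png

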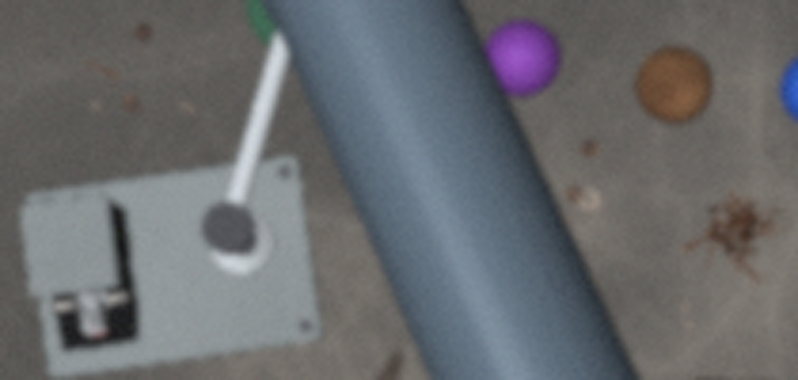

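The top view shows the lamp swung to about +1.1 rad, clear, and the plinth is hidden by the arm. On to the knob.

```bash
python3 - <<'E'
from h import *
plan([((645,-230.5,260),45,8)],1)
E
```

```text
[[-0.0078, -0.0335, 0.0056, -0.06, -0.06, 3.31, 1], [-0.0097, -0.033, 0.0056, -0.06, -0.06, 3.31, 1], [-0.0116, -0.0324, 0.0055, -0.06, -0.06, 3.31, 1], [-0.0134, -0.0317, 0.0055, -0.06, -0.06, 3.31, 1], [-0.0152, -0.0309, 0.0055, -0.06, -0.06, 3.31, 1]]
[[-0.017, -0.03, 0.0055, -0.06, -0.06, 3.31, 1], [-0.0187, -0.0289, 0.0055, -0.06, -0.06, 3.31, 1], [-0.0203, -0.0278, 0.0055, -0.06, -0.06, 3.31, 1]]
```

Call:
{"method": "step_arm", "body": {"deltas": [[-0.008,-0.0335,0,0,0,3.3,1],[-0.01,-0.033,0,0,0,3.3,1],[-0.0115,-0.0325,0.006,0,0,3.3,1],[-0.0135,-0.0315,0.008,0,0,3.3,1],[-0.015,-0.031,0.008,0,0,3.3,1]]}}

```text
t: 6.5
tool_pos: [652.4, -127.1, 278.4]
eef_rot: [0.302, 0.953, -0.002, -0.006]
force: [0.0, -1.3, -0.3]
grip_width: 85.6
```

Call:
{"method": "step_arm", "body": {"deltas": [[-0.017,-0.03,0.008,0,0,3.3,1],[-0.0165,-0.025,0.008,0,0,3.3,1],[-0.01,-0.014,0.004,0,0,3.3,1],[0,0,0,0,0,0,1]]}}

```text
t: 6.9
tool_pos: [638.0, -221.1, 251.1]
eef_rot: [0.394, 0.919, -0.006, -0.011]
force: [-0.1, -0.6, 0.6]
grip_width: 86.8
```

```bash
cat > see.py <<'E'
from h import *
def blob(c,lo,hi,roi,z,name):
    h=cv2.cvtColor(c["color"],cv2.COLOR_RGB2HSV);m=cv2.inRange(h,lo,hi);k=np.zeros_like(m)
    x,y,w,hh=roi;k[y:y+hh,x:x+w]=m[y:y+hh,x:x+w]
    n,l,s,ce=cv2.connectedComponentsWithStats(k)
    if n<2: print(name,"none");return
    i=1+np.argmax(s[1:,4]);mid=s[i][:2]+s[i][2:4]/2-.5;print(name,s[i],ce[i].round(1),atz(c,ce[i],z).round(1),"bbox mid",atz(c,mid,z).round(1))
def fish(c,P):
    Rm=cv2.Rodrigues(np.array(c["rvec"],float))[0]
    q=Rm@np.array(P,float)+np.array(c["tvec"],float).ravel();K=np.array(c["camera_matrix"])
    th=np.arctan2(np.hypot(q[0],q[1]),q[2]);a=np.arctan2(q[1],q[0]);return np.array([K[0,2]+K[0,0]*th*np.cos(a),K[1,2]+K[1,1]*th*np.sin(a)])
def unfish(c,uv,z):
    Rm=cv2.Rodrigues(np.array(c["rvec"],float))[0];K=np.array(c["camera_matrix"]);o=-Rm.T@np.array(c["tvec"],float).ravel()
    v=(np.array(uv,float)-K[:2,2])/K[0,0];t=np.hypot(*v);d=Rm.T@np.array([np.sin(t)*v[0]/t,np.sin(t)*v[1]/t,np.cos(t)]);return o+d*(z-o[2])/d[2]
E
python3 - <<'E'
from see import *
st()
a=cam("scene");b=cam("top");w=cam("wrist")
blob(b,(8,70,110),(25,255,255),(275,220,60,60),15,"cork top")
blob(a,(8,70,110),(25,255,255),(290,230,50,40),15,"cork scene")
blob(a,(5,60,40),(25,255,255),(315,195,25,30),30,"knob scene")
save(w,"w2.png",s=1.42)
print(fish(w,[645,-230.5,35])*1.42,fish(w,[506,-75.5,15])*1.42)
E
```

```text
6.9 [ 638.  -221.1  251.1] [ 0.3936  0.9192 -0.0062 -0.0105] [-0.1 -0.6  0.6] 86.7578322791472
[[-0.69   0.723 -0.024]
 [ 0.724  0.69  -0.003]
 [ 0.014 -0.02  -1.   ]]
cork top [285 232  33  32 842] [301.1 247.5] [513.2 -75.2  15. ] bbox mid [513.1 -74.9  15. ]
cork scene [303 240  26  19 374] [315.3 249.2] [507.6 -74.   15. ] bbox mid [507.8 -75.   15. ]
knob scene [320 201  15  16 187] [326.7 208.8] [ 640.8 -231.    30. ] bbox mid [ 641.4 -232.9   30. ]
[391.6821081  276.02280873] [401.2975047   36.38462795]
```

View pics/w2.png

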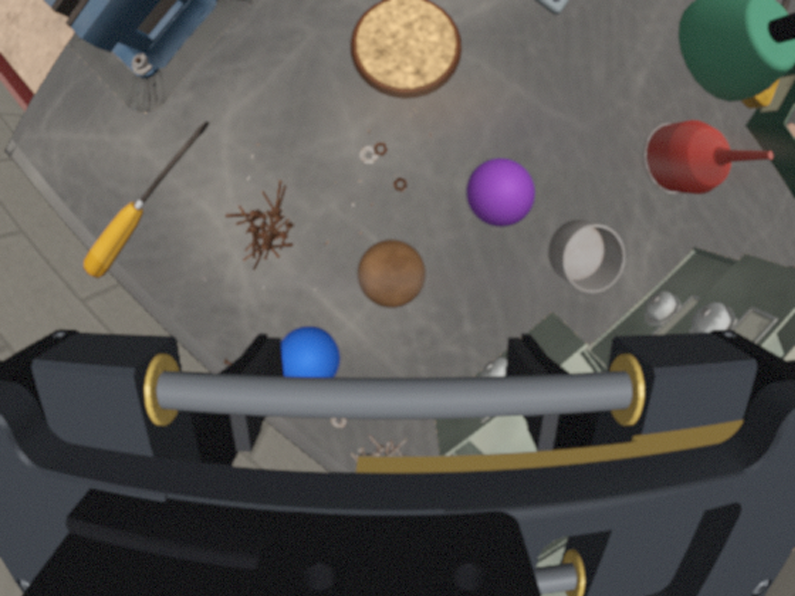

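The wrist picture shows the light-brown knob at (391,272), the cork at (406,44), blue at (309,358) and purple at (501,191).

```bash
python3 - <<'E'
from see import *
w=cam("wrist")
print("knob",unfish(w,np.array([391.5,272])/1.42,35),"plinth",unfish(w,np.array([406,44])/1.42,15))
st()
plan([((643.5,-229.5,120),45,4),((643.5,-229.5,16),45,4)],1)
E
```

```text
knob [ 643.5276899  -226.60503992   35.        ] plinth [514.39171843 -76.37880585  15.        ]
7.1 [ 640.2 -214.6  253.5] [ 0.3889  0.9212 -0.0044 -0.0091] [0.4 0.6 0.8] 86.95503423441941
[[-0.697  0.717 -0.02 ]
 [ 0.717  0.697 -0.001]
 [ 0.013 -0.015 -1.   ]]
[[-0.0037, -0.0015, 0.0334, -0.21, -0.19, -0.19, 1], [-0.0036, -0.0016, 0.0334, -0.21, -0.19, -0.19, 1], [-0.0035, -0.0018, 0.0334, -0.21, -0.19, -0.19, 1], [-0.0033, -0.0019, 0.0334, -0.21, -0.19, -0.19, 1], [0.0, -0.0, 0.026, 0.0, 0.0, 0.0, 1]]
[[0.0, -0.0, 0.026, 0.0, 0.0, 0.0, 1], [0.0, -0.0, 0.026, 0.0, 0.0, -0.0, 1], [0.0, -0.0, 0.026, 0.0, 0.0, 0.0, 1]]
```

Call:
{"method": "step_arm", "body": {"deltas": [[-0.004,-0.0015,0.033,-0.2,-0.2,-0.2,1],[-0.0035,-0.0015,0.033,-0.2,-0.2,-0.2,1],[-0.003,-0.002,0.033,-0.2,-0.2,-0.2,1],[-0.003,-0.002,0.025,-0.2,-0.2,-0.2,1],[0,0,0,0,0,0,1]]}}

```text
t: 7.6
tool_pos: [650.0, -215.8, 132.2]
eef_rot: [0.373, 0.928, 0.003, 0.006]
force: [0.6, 0.2, -0.7]
grip_width: 86.8
```

```bash
python3 - <<'E'
from see import *
st()
plan([((643.5,-228.5,15),45,5)],1)
E
```

```text
7.6 [ 650.  -215.8  132.2] [0.3733 0.9277 0.0033 0.0055] [ 0.6  0.2 -0.7] 86.78399569893492
[[-0.721  0.693  0.013]
 [ 0.693  0.721  0.002]
 [-0.008  0.01  -1.   ]]
[[-0.0006, -0.003, 0.0234, 0.12, 0.09, 0.23, 1], [-0.0007, -0.0029, 0.0234, 0.12, 0.09, 0.23, 1], [-0.0007, -0.0029, 0.0234, 0.12, 0.09, 0.23, 1], [-0.0008, -0.0028, 0.0234, 0.12, 0.09, 0.23, 1], [-0.0008, -0.0028, 0.0234, 0.12, 0.09, 0.23, 1]]
```

Call:
{"method": "step_arm", "body": {"deltas": [[-0.002,-0.007,0.02,0.2,0.2,0.5,1],[-0.002,-0.007,0.02,0.2,0.2,0.5,1],[0,0,0,0,0,0,1],[0,0,0,0,0,0,1]]}}

```text
t: 8.0
tool_pos: [646.5, -225.7, 93.2]
eef_rot: [0.38, 0.925, 0.003, 0.003]
force: [0.6, 0.1, 0.3]
grip_width: 87.0
```

```bash
python3 - <<'E'
from see import *
st()
w=cam("wrist")
h=cv2.cvtColor(w["color"],cv2.COLOR_RGB2HSV);m=cv2.inRange(h,(5,70,40),(22,255,255))
m[:150]=0;m[270:]=0;m[:,:200]=0;m[:,350:]=0
n,l,s,ce=cv2.connectedComponentsWithStats(m);i=1+np.argmax(s[1:,4]);print(s[i],ce[i],unfish(w,ce[i],35),fish(w,[643.5,-228.5,35]))
plan([((643.5,-228.5,15),45,3)],1)
E
```

```text
8.0 [ 646.5 -225.7   93.2] [0.3797 0.9251 0.0025 0.0034] [0.6 0.1 0.3] 87.02941926718857
[[-0.712  0.703  0.008]
 [ 0.703  0.712  0.002]
 [-0.004  0.007 -1.   ]]
[ 229  182   80   79 4926] [268.81546894 220.93544458] [ 642.09739099 -229.27079979   35.        ] [270.98762193 221.54623887]
[[0.0001, -0.0014, 0.026, 0.13, 0.08, 0.12, 1], [0.0001, -0.0013, 0.026, 0.13, 0.08, 0.12, 1], [0.0001, -0.0013, 0.026, 0.13, 0.08, 0.12, 1]]
```

Call:
{"method": "step_arm", "body": {"deltas": [[0,-0.003,0.026,0,0,0,1],[0,-0.002,0.026,0,0,0,1],[0,0,0.024,0,0,0,1],[0,0,0,0,0,0,1],[0,0,0,0,0,0,0.6]], "squeeze": 15}}

```text
t: 8.55
tool_pos: [651.3, -230.3, 24.6]
eef_rot: [0.38, 0.925, 0.003, 0.012]
force: [-0.1, -0.2, 0.3]
grip_width: 84.1
```

```bash
python3 - <<'E'
from see import *
st()
E
```

```text
8.55 [ 651.3 -230.3   24.6] [0.3799 0.9249 0.0033 0.012 ] [-0.1 -0.2  0.3] 84.10227923229016
[[-0.711  0.703  0.025]
 [ 0.703  0.711 -0.003]
 [-0.02   0.015 -1.   ]]
```

```bash
python3 - <<'E'
from see import *
plan([((643,-229,16),45,2)],1)
E
```

```text
[[0.0035, -0.0025, 0.0042, 0.44, 0.56, 0.17, 1], [0.0035, -0.0025, 0.0042, 0.44, 0.56, 0.17, 1]]
```

Call:
{"method": "step_arm", "body": {"deltas": [[0.0035,-0.0025,0.0042,0.5,0.6,0.2,1],[0.0035,-0.0025,0.0042,0.4,0.6,0.2,1],[0,0,0,0,0,0,1]]}}

```text
t: 8.85
tool_pos: [649.1, -230.2, 22.7]
eef_rot: [0.383, 0.924, 0.0, 0.006]
force: [-1.3, 0.1, 0.6]
grip_width: 86.7
```

```bash
python3 - <<'E'
from see import *
st();plan([((643,-229,16),45,1)],1)
E
```

```text
8.85 [ 649.1 -230.2   22.7] [3.826e-01 9.239e-01 1.000e-04 5.800e-03] [-1.3  0.1  0.6] 86.67032417003391
[[-0.707  0.707  0.011]
 [ 0.707  0.707 -0.004]
 [-0.011  0.005 -1.   ]]
[[0.0053, -0.0035, 0.0066, 0.27, 0.61, 0.02, 1]]
```

Call:
{"method": "step_arm", "body": {"deltas": [[0.0053,-0.0035,0.0066,0.3,0.6,0,1],[0.004,-0.003,0.004,0,0,0,1]]}}

```text
t: 9.05
tool_pos: [648.4, -229.8, 21.9]
eef_rot: [0.381, 0.925, 0.0, 0.011]
force: [6.4, 0.1, 16.4]
grip_width: 86.7
```

```bash
python3 - <<'E'
from see import *
st();plan([((643,-229,16),45,1)],1)
E
```

```text
9.05 [ 648.4 -229.8   21.9] [3.807e-01 9.246e-01 2.000e-04 1.070e-02] [ 6.4  0.1 16.4] 86.71715942811865
[[-0.71   0.704  0.02 ]
 [ 0.704  0.71  -0.008]
 [-0.02   0.009 -1.   ]]
[[0.0045, -0.0033, 0.0058, 0.49, 1.13, 0.24, 1]]
```

Call:
{"method": "step_arm", "body": {"deltas": [[0,0,-0.025,0,0,0,1],[0,0,-0.025,0,0,0,1],[0,0,-0.01,0,0,-8,1],[0,0,0,0,0,-8,1],[0,0,0,0,0,-8,1]]}}

```text
t: 9.55
tool_pos: [645.2, -228.7, 84.2]
eef_rot: [0.173, 0.985, -0.003, 0.009]
force: [0.4, 0.2, -0.7]
grip_width: 86.9
```

Call:
{"method": "step_arm", "body": {"deltas": [[0,0,0,0,0,-8,1],[0,0,0,0,0,-6,1],[0,0,0,0,0,0,1]]}}

```text
t: 9.85
tool_pos: [642.6, -228.8, 82.4]
eef_rot: [0.046, 0.999, -0.004, 0.006]
force: [0.8, -0.6, -0.2]
grip_width: 87.1
```

```bash
python3 - <<'E'
from see import *
s=st();print(s["joints"])
w=cam("wrist");save(w,"w3.png",s=1.42)
h=cv2.cvtColor(w["color"],cv2.COLOR_RGB2HSV);m=cv2.inRange(h,(5,70,40),(22,255,255))
m[:130]=0;m[270:]=0;m[:,:200]=0;m[:,350:]=0
n,l,s,ce=cv2.connectedComponentsWithStats(m);i=1+np.argmax(s[1:,4]);print(s[i],ce[i],unfish(w,ce[i],35))
plan([((643,-229,16),85,3)],1)
E
```

```text
9.85 [ 642.6 -228.8   82.4] [ 0.0463  0.9989 -0.0035  0.0061] [ 0.8 -0.6 -0.2] 87.0631742660854
[[-0.996  0.093  0.012]
 [ 0.093  0.996 -0.008]
 [-0.013 -0.006 -1.   ]]
[ 0.78010577  0.74208298 -0.77418622  1.61878443  0.59649856  1.01585756
  1.29713858]
[ 235  184   83   83 5417] [275.972494   224.93741924] [ 641.53055116 -229.94969705   35.        ]
[[0.0001, 0.0001, 0.0221, -0.13, 0.24, -0.14, 1], [-0.0, 0.0001, 0.0221, -0.13, 0.24, -0.14, 1], [-0.0001, 0.0, 0.0221, -0.13, 0.24, -0.14, 1]]
```

View pics/w3.png

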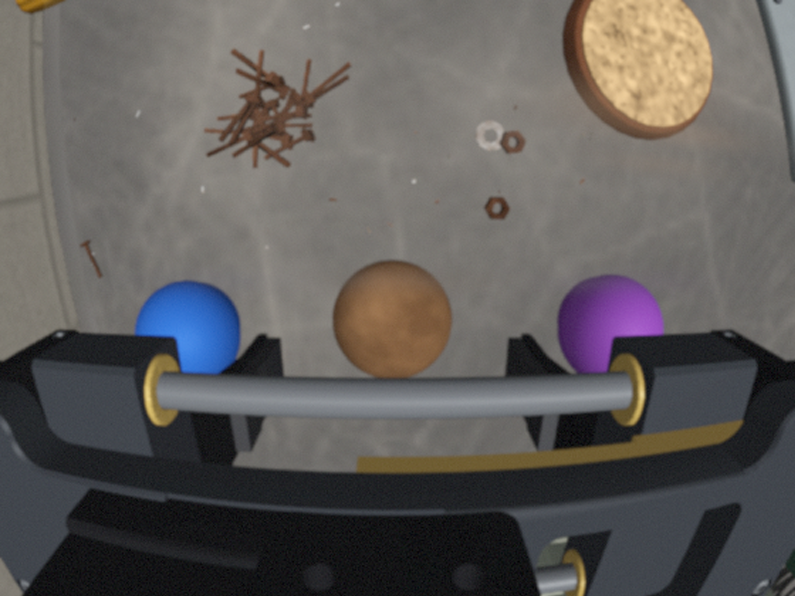

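The knob sits centred between the open jaws at (392,318), and the blue and purple knobs are outside the fingers.

Call:
{"method": "step_arm", "body": {"deltas": [[0,-0.001,0.024,0,0.3,0,1],[0,0,0.024,0,0.3,0,1],[0,0,0.016,0,0.3,0,1],[0,0,0,0,0,0,1]]}}

```text
t: 10.3
tool_pos: [640.9, -230.5, 11.6]
eef_rot: [0.05, 0.999, -0.003, -0.004]
force: [0.2, -0.7, -0.4]
grip_width: 87.0
```

```bash
python3 - <<'E'
from see import *
s=st()
plan([((642,-229.5,16),85,1)],1)
E
```

```text
10.3 [ 640.9 -230.5   11.6] [ 0.05    0.9987 -0.0034 -0.0044] [ 0.2 -0.7 -0.4] 87.01114936424158
[[-0.995  0.1   -0.009]
 [ 0.1    0.995 -0.006]
 [ 0.008 -0.007 -1.   ]]
[[-0.0009, 0.0011, -0.0044, -0.42, -0.48, -0.73, 1]]
```

Call:
{"method": "step_arm", "body": {"deltas": [[-0.001,0.001,-0.005,-0.3,-0.4,-0.5,0.6],[0,0,0,0,0,0,0],[0,0,0,0,0,0,-0.2],[0,0,0,0,0,0,-0.2],[0,0,0,0,0,0,-0.2]], "squeeze": 15}}

```text
t: 10.8
tool_pos: [643.4, -229.1, 18.2]
eef_rot: [0.045, 0.999, -0.001, 0.001]
force: [-0.7, -0.5, -1.3]
grip_width: 55.8
```

```bash
python3 - <<'E'
from see import *
s=st()
E
```

```text
10.8 [ 643.4 -229.1   18.2] [ 4.53e-02  9.99e-01 -9.00e-04  5.00e-04] [-0.7 -0.5 -1.3] 55.80308353191385
[[-0.996  0.091  0.001]
 [ 0.091  0.996 -0.002]
 [-0.001 -0.002 -1.   ]]
```

Call:
{"method": "step_arm", "body": {"deltas": [[0,0,-0.02,0,0,0,-0.3],[0,0,-0.03,0,0,0,-0.3],[0,0,-0.025,0,0,0,-0.3]]}}

```text
t: 11.1
tool_pos: [640.8, -228.7, 94.2]
eef_rot: [0.045, 0.999, -0.0, -0.003]
force: [0.5, 0.1, -0.9]
grip_width: 55.5
```

```bash
python3 - <<'E'
from see import *
s=st()
plan([((511.5,-75.2,90),85,8)],-.3)
E
```

```text
11.1 [ 640.8 -228.7   94.2] [ 4.51e-02  9.99e-01 -1.00e-04 -2.90e-03] [ 0.5  0.1 -0.9] 55.487734062409004
[[-0.996  0.09  -0.006]
 [ 0.09   0.996  0.   ]
 [ 0.006 -0.    -1.   ]]
[[0.0178, 0.0176, 0.0006, -0.0, -0.04, -0.02, -0.3], [0.0178, 0.0177, 0.0006, -0.0, -0.04, -0.02, -0.3], [0.0178, 0.0177, 0.0006, -0.0, -0.04, -0.02, -0.3], [0.0178, 0.0177, 0.0006, -0.0, -0.04, -0.02, -0.3], [0.0178, 0.0177, 0.0006, -0.0, -0.04, -0.02, -0.3]]
[[0.0178, 0.0177, 0.0006, -0.0, -0.04, -0.02, -0.3], [0.0178, 0.0177, 0.0005, -0.0, -0.04, -0.02, -0.3], [0.0178, 0.0177, 0.0005, -0.0, -0.04, -0.02, -0.3]]
```

Call:
{"method": "step_arm", "body": {"deltas": [[0.018,0.018,0,0,0,0,-0.3],[0.018,0.018,0,0,0,0,-0.3],[0.018,0.018,0,0,0,0,-0.3],[0.018,0.018,0,0,0,0,-0.3],[0.018,0.018,0,0,0,0,-0.3]]}}

```text
t: 11.6
tool_pos: [564.1, -131.2, 107.0]
eef_rot: [0.049, 0.999, -0.003, 0.007]
force: [1.0, -0.4, -1.1]
grip_width: 55.5
```

Call:
{"method": "step_arm", "body": {"deltas": [[0.018,0.018,0,0,0,0,-0.3],[0.016,0.016,0,0,0,0,-0.3],[0.01,0.008,0,0,0,0,-0.3],[0,0,0,0,0,0,-0.3]]}}

```text
t: 12.0
tool_pos: [522.3, -80.0, 111.9]
eef_rot: [0.046, 0.999, -0.005, 0.009]
force: [0.2, -0.3, -0.4]
grip_width: 55.6
```

```bash
python3 - <<'E'
from see import *
s=st()
plan([((511.5,-75.2,90),85,1)],-.3)
w=cam("wrist");save(w,"w4.png",(170,100,220,150),3.5)
print((fish(w,[511.5,-75.2,15])-[170,100])*3.5,(fish(w,np.array(s["tool_pos"])+[0,0,17])-[170,100])*3.5)
E
```

```text
12.0 [522.3 -80.  111.9] [ 0.0455  0.9989 -0.0045  0.0095] [ 0.2 -0.3 -0.4] 55.642798818877395
[[-0.996  0.091  0.019]
 [ 0.091  0.996 -0.01 ]
 [-0.019 -0.008 -1.   ]]
[[0.0116, 0.004, 0.0217, -0.47, 1.11, -0.22, -0.3]]
[395.55353482 322.49415531] [374.80150896 595.02932594]
```

View pics/w4.png

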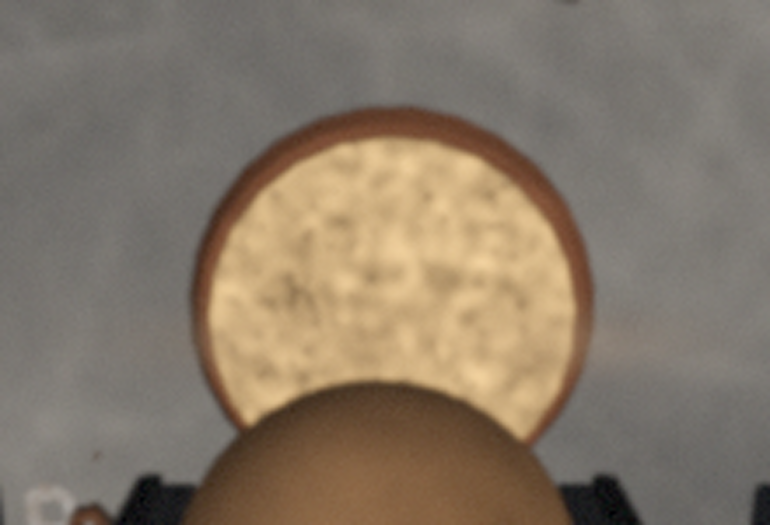

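The wrist view shows the cork centred at about (394,323), predicted (396,322), so the plinth position is confirmed.

Call:
{"method": "step_arm", "body": {"deltas": [[0.006,0.003,0.02,-0.4,0.8,0,-0.3],[0.006,0.003,0.02,-0.2,0.6,0,-0.3],[0,0,0.01,0,0,0,-0.3],[0,0,0,0,0,0,-0.3]]}}

```text
t: 12.45
tool_pos: [514.7, -77.7, 58.4]
eef_rot: [0.049, 0.999, 0.001, -0.002]
force: [-0.1, -0.3, -1.6]
grip_width: 55.7
```

```bash
python3 - <<'E'
from see import *
s=st()
plan([((512.5,-75.2,34),85,3)],-.3)
E
```

```text
12.45 [514.7 -77.7  58.4] [ 0.0494  0.9988  0.0013 -0.0016] [-0.1 -0.3 -1.6] 55.67447686435833
[[-0.995  0.099 -0.003]
 [ 0.099  0.995  0.003]
 [ 0.003  0.002 -1.   ]]
[[0.0008, 0.0007, 0.0081, 0.05, -0.06, -0.22, -0.3], [0.0008, 0.0008, 0.0081, 0.05, -0.06, -0.22, -0.3], [0.0008, 0.0008, 0.0081, 0.05, -0.06, -0.22, -0.3]]
```

Call:
{"method": "step_arm", "body": {"deltas": [[0.002,0.0015,0.008,0,0,0,-0.3],[0.001,0.0015,0.007,0,0,0,-0.3],[0,0,0.004,0,0,0,-0.3],[0,0,0,0,0,0,-0.3]]}}

```text
t: 12.85
tool_pos: [513.0, -74.9, 37.6]
eef_rot: [0.05, 0.999, 0.002, -0.001]
force: [-0.1, -0.1, -0.6]
grip_width: 55.5
```

```bash
python3 - <<'E'
from see import *
s=st()
plan([((512.5,-75.2,34),85,1)],-.3)
E
```

```text
12.85 [513.  -74.9  37.6] [ 0.0503  0.9987  0.0016 -0.0014] [-0.1 -0.1 -0.6] 55.457762899478794
[[-0.995  0.1   -0.003]
 [ 0.1    0.995  0.003]
 [ 0.003  0.003 -1.   ]]
[[0.0004, -0.0004, 0.0036, 0.18, -0.16, -0.77, -0.3]]
```

Call:
{"method": "step_arm", "body": {"deltas": [[0,0,0.003,0,0,0,-0.3],[0,0,0.003,0,0,0,-0.3],[0,0,0.002,0,0,0,-0.3]]}}

```text
t: 13.15
tool_pos: [514.5, -75.1, 32.4]
eef_rot: [0.05, 0.999, -0.0, -0.0]
force: [-5.9, -0.9, 22.2]
grip_width: 55.5
```

Call:
{"method": "step_arm", "body": {"deltas": [[0,0,-0.0005,0,0,0,-0.3],[0,0,0,0,0,0,0],[0,0,0,0,0,0,0.5],[0,0,0,0,0,0,1],[0,0,0,0,0,0,1]]}}

```text
t: 13.65
tool_pos: [515.8, -75.1, 34.1]
eef_rot: [0.05, 0.999, -0.0, 0.001]
force: [-0.1, -0.7, 0.8]
grip_width: 72.0
```

Call:
{"method": "step_arm", "body": {"deltas": [[0,0,-0.01,0,0,0,1],[0,0,-0.03,0,0,0,1],[0,0,-0.045,0,0,0,1],[0,0,-0.045,0,0,0,1],[0,0,-0.045,0,0,0,1]]}}

```text
t: 14.15
tool_pos: [511.1, -74.6, 210.5]
eef_rot: [0.049, 0.999, 0.001, -0.006]
force: [0.4, -1.5, 0.6]
grip_width: 87.0
```

```bash
python3 - <<'E'
from see import *
s=st()
w=cam("wrist");save(w,"w5.png",(170,60,220,150),3.5)
a=cam("scene")
print((fish(w,[511.5,-75.2,15])-[170,60])*3.5,"knob wide",(fish(w,[511.5,-75.2,50])-[170,60])*3.5)
# plan to above peg
plan([((671,43,305),71,8)],0)
E
```

```text
14.15 [511.1 -74.6 210.5] [ 0.0491  0.9988  0.0014 -0.006 ] [ 0.4 -1.5  0.6] 86.9726615110651
[[-0.995  0.098 -0.012]
 [ 0.098  0.995  0.003]
 [ 0.012  0.002 -1.   ]]
[372.64593265 442.77585306] knob wide [372.57764712 465.93343443]
[[-0.0179, 0.0165, -0.0112, 0.01, 0.0, 1.67, 0], [-0.0174, 0.017, -0.0112, 0.01, 0.0, 1.67, 0], [-0.0169, 0.0175, -0.0112, 0.01, 0.0, 1.67, 0], [-0.0164, 0.018, -0.0112, 0.01, 0.0, 1.67, 0], [-0.0158, 0.0184, -0.0112, 0.01, 0.0, 1.67, 0]]
[[-0.0153, 0.0189, -0.0112, 0.01, 0.0, 1.67, 0], [-0.0147, 0.0193, -0.0112, 0.01, 0.0, 1.67, 0], [-0.0142, 0.0197, -0.0112, 0.01, 0.0, 1.67, 0]]
```

View pics/w5.png

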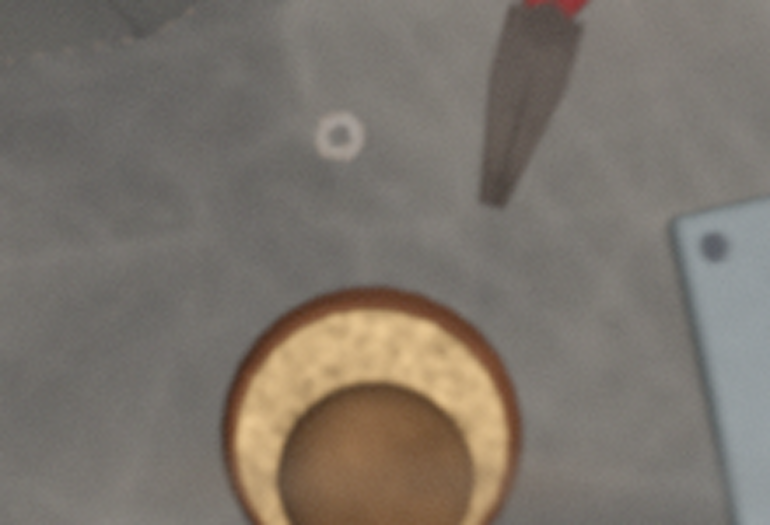

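Call:
{"method": "step_arm", "body": {"deltas": [[0,0,-0.045,0,0,0,0.4],[-0.009,0.008,-0.035,0,0,1.6,0.4],[-0.0174,0.017,-0.015,0,0,1.6,0.4],[-0.017,0.0175,0,0,0,1.6,0.4],[-0.0165,0.018,0,0,0,1.6,0.4]]}}

```text
t: 14.75
tool_pos: [582.7, -25.3, 313.7]
eef_rot: [0.111, 0.994, -0.002, 0.001]
force: [0.5, 0.7, -0.2]
grip_width: 62.2
```

Call:
{"method": "step_arm", "body": {"deltas": [[-0.016,0.018,0,0,0,1.6,0.4],[-0.015,0.019,0,0,0,1.6,0.4],[-0.015,0.019,0,0,0,1.6,0.4],[-0.014,0.019,0,0,0,1.6,0.4],[0,0,0,0,0,0,0.4]]}}

```text
t: 15.25
tool_pos: [663.2, 36.7, 312.1]
eef_rot: [0.166, 0.986, -0.001, -0.0]
force: [-0.7, 0.4, 0.9]
grip_width: 61.0
```

```bash
cat > peg.py <<'E'
from see import *
s=st()
b=cam("top");w=cam("wrist")
h=cv2.cvtColor(w["color"],cv2.COLOR_RGB2HSV)
m=cv2.inRange(h,(65,80,30),(90,255,255));m[265:]=0
# brighter top face of head
n,l,q,ce=cv2.connectedComponentsWithStats(m);i=1+np.argmax(q[1:,4]);print("green w",q[i],ce[i].round(1))
for P in([671.5,45,219],[671.5,45,263],[671.5,45,163]): print(np.round(fish(w,P),1))
# dark peg inside head region
x,y,ww,hh=q[i][:4]; sub=w["color"][y:y+hh,x:x+ww].max(2)<60; ys,xs=np.where(sub); 
for r in range(0,hh,6):
    k=np.where(sub[r])[0]
    if len(k): print(y+r,x+k.min(),x+k.max(),len(k))
plan([((671.5,45,235),73,4)],.4)
E
python3 peg.py
```

```text
15.25 [663.2  36.7 312.1] [ 1.665e-01  9.860e-01 -1.300e-03 -4.000e-04] [-0.7  0.4  0.9] 61.04214501784463
[[-0.945  0.328 -0.001]
 [ 0.328  0.945 -0.003]
 [ 0.    -0.003 -1.   ]]
green w [ 259  166   71   73 3038] [294.2 201.8]
[292.6 215.3]
[295.1 233.8]
[290.2 198.9]
214 290 302 13
220 290 304 15
226 290 295 6
232 291 304 14
238 293 304 12
[[-0.0014, 0.0034, 0.0193, -0.08, -0.01, -0.56, 0.4], [-0.0014, 0.0034, 0.0193, -0.08, -0.01, -0.56, 0.4], [-0.0014, 0.0033, 0.0193, -0.08, -0.01, -0.56, 0.4], [-0.0015, 0.0033, 0.0193, -0.08, -0.01, -0.56, 0.4]]
```

Call:
{"method": "step_arm", "body": {"deltas": [[-0.002,0.0045,0.02,0,0,-0.6,0.4],[-0.002,0.0045,0.02,0,0,-0.6,0.4],[-0.0015,0.003,0.02,0,0,-0.6,0.4],[-0.001,0.002,0.012,0,0,-0.6,0.4],[0,0,0,0,0,0,0.4]]}}

```text
t: 15.85
tool_pos: [670.1, 39.8, 239.6]
eef_rot: [0.148, 0.989, -0.005, 0.0]
force: [-0.8, -0.5, 1.0]
grip_width: 61.0
```

```bash
python3 - <<'E'
from see import *
s=st()
plan([((672,46,235),73,1)],.4)
E
```

```text
15.85 [670.1  39.8 239.6] [ 1.476e-01  9.890e-01 -5.000e-03  1.000e-04] [-0.8 -0.5  1. ] 60.967220417995776
[[-0.956  0.292 -0.001]
 [ 0.292  0.956 -0.01 ]
 [-0.002 -0.01  -1.   ]]
[[0.0, 0.0065, 0.0045, -0.56, 0.09, 0.03, 0.4]]
```

Call:
{"method": "step_arm", "body": {"deltas": [[0,0.005,0.004,-0.5,0,0,0.4],[0,0.003,0,0,0,0,0.1],[0,0,0,0,0,0,-0.5],[0,0,0,0,0,0,-1],[0,0,0,0,0,0,-1]], "squeeze": 5}}

```text
t: 16.35
tool_pos: [673.5, 47.3, 239.0]
eef_rot: [0.149, 0.989, 0.0, 0.003]
force: [-0.7, 0.2, 0.7]
grip_width: 36.9
```

Call:
{"method": "step_arm", "body": {"deltas": [[0,0,0,0,0,0,-1],[0,0,0,0,0,0,-1]]}}

```text
t: 16.55
tool_pos: [673.7, 47.4, 239.7]
eef_rot: [0.149, 0.989, 0.0, 0.004]
force: [-1.0, -0.4, -0.1]
grip_width: 20.9
```

```bash
python3 - <<'E'
from see import *
arc(-50,10)
E
```

```text
16.55 [673.7  47.4 239.7] [1.485e-01 9.889e-01 1.000e-04 3.700e-03] [-1.  -0.4 -0.1] 20.949555175334382
[[-0.956  0.294  0.007]
 [ 0.294  0.956 -0.001]
 [-0.007  0.001 -1.   ]]
ang -14.404149282783232 r 161.51549943409844 tooly 72.91710095136119
[[0.0015, -0.014, -0.0, 0.09, 0.42, 5.0, -1], [-0.0, -0.014, 0.0, -0.0, -0.0, 5.0, -1], [-0.0, -0.014, -0.0, 0.0, -0.0, 5.0, -1], [-0.0, -0.014, 0.0, 0.0, 0.0, 5.0, -1], [-0.0, -0.014, 0.0, 0.0, 0.0, 5.0, -1]]
[[-0.0, -0.014, 0.0, 0.0, 0.0, 5.0, -1], [-0.0, -0.014, 0.0, 0.0, 0.0, 5.0, -1], [-0.0, -0.014, 0.0, 0.0, 0.0, 5.0, -1], [-0.0, -0.014, 0.0, 0.0, 0.0, 5.0, -1], [-0.0, -0.014, 0.0, 0.0, 0.0, 5.0, -1]]
```

Call:
{"method": "step_arm", "body": {"deltas": [[0,0,0,0,0,0,-1],[0,0,0.002,0,0,0,-1],[0,-0.007,0,0,0.4,2.5,-1],[0,-0.014,0,0,0,5,-1],[0,-0.014,0,0,0,5,-1]]}}

```text
t: 17.05
tool_pos: [662.5, 16.7, 238.9]
eef_rot: [0.259, 0.966, 0.003, 0.002]
force: [0.2, 1.0, 2.2]
grip_width: 13.6
```

Call:
{"method": "step_arm", "body": {"deltas": [[0,-0.014,0,0,0,5,-1],[0,-0.014,0,0,0,5,-1],[0,-0.014,0,0,0,5,-1],[0,-0.014,0,0,0,5,-1],[0,-0.014,0,0,0,5,-1]]}}

```text
t: 17.55
tool_pos: [616.4, -39.5, 238.9]
eef_rot: [0.474, 0.881, 0.005, 0.001]
force: [0.2, 0.0, 1.7]
grip_width: 13.5
```

```bash
python3 - <<'E'
from see import *
arc(-25,5)
E
```

```text
17.55 [616.4 -39.5 238.9] [0.4736 0.8808 0.0046 0.0009] [0.2 0.  1.7] 13.521277583619439
[[-0.551  0.834  0.006]
 [ 0.834  0.551  0.007]
 [ 0.003  0.009 -1.   ]]
ang -52.056597631637146 r 161.21364724000165 tooly 33.46822225414864
[[0.0007, -0.014, -0.0001, 0.51, -0.18, 5.0, -1], [-0.0005, -0.0139, -0.0, 0.0, -0.0, 5.0, -1], [-0.0005, -0.0139, -0.0, 0.0, -0.0, 5.0, -1], [-0.0005, -0.0139, -0.0, 0.0, 0.0, 5.0, -1], [-0.0005, -0.0139, 0.0, -0.0, -0.0, 5.0, -1]]
```

Call:
{"method": "step_arm", "body": {"deltas": [[0.0005,-0.0145,0,0.4,0,5.2,-1],[-0.0005,-0.0145,0,0,0,5.2,-1],[-0.0005,-0.0145,0,0,0,5.2,-1],[-0.0005,-0.0145,0,0,0,5.2,-1],[-0.0005,-0.0145,0,0,0,5.2,-1]]}}

```text
t: 18.05
tool_pos: [547.9, -70.4, 238.9]
eef_rot: [0.67, 0.742, 0.003, -0.002]
force: [0.1, 1.0, 0.6]
grip_width: 13.5
```

```bash
python3 - <<'E'
from see import *
arc(-10,2)
E
```

```text
18.05 [547.9 -70.4 238.9] [ 0.6702  0.7422  0.0029 -0.0022] [0.1 1.  0.6] 13.493836704481552
[[-0.102  0.995  0.001]
 [ 0.995  0.102  0.007]
 [ 0.007  0.001 -1.   ]]
ang -79.02744624554694 r 160.93787244608245 tooly 5.841624158117629
[[0.0003, -0.014, -0.0, 0.06, -0.41, 5.0, -1], [-0.0006, -0.0139, -0.0, 0.0, -0.0, 5.0, -1]]
```

Call:
{"method": "step_arm", "body": {"deltas": [[-0.0005,-0.013,0,0,-0.3,4,-1],[-0.0006,-0.01,0,0,0,3,-1],[-0.0003,-0.004,0,0,0,1,-1],[0,0,0,0,0,0,-1]]}}

```text
t: 18.45
tool_pos: [518.2, -73.4, 238.9]
eef_rot: [0.725, 0.689, 0.001, -0.001]
force: [0.1, 1.2, -0.6]
grip_width: 13.3
```

```bash
python3 - <<'E'
from see import *
arc(-2,1)
E
```

```text
18.45 [518.2 -73.4 238.9] [ 0.7248  0.6889  0.0014 -0.001 ] [ 0.1  1.2 -0.6] 13.262756104150037
[[ 0.051  0.999  0.001]
 [ 0.999 -0.051  0.003]
 [ 0.003  0.    -1.   ]]
ang -89.6942279019152 r 160.98928031031156 tooly -2.9093041855137023
[[0.0008, -0.0056, 0.0, 0.02, -0.2, 2.0, -1]]
```

Move ~3 mm more in −x, then open and rise, then check.

Call:
{"method": "step_arm", "body": {"deltas": [[0,-0.003,0,0,0,0,-1],[0,-0.001,0,0,0,0,-1],[0,0,0,0,0,0,-1]]}}

```text
t: 18.75
tool_pos: [514.9, -73.5, 238.9]
eef_rot: [0.725, 0.689, 0.002, -0.001]
force: [-0.9, 0.6, 1.0]
grip_width: 13.8
```

```bash
python3 - <<'E'
from see import *
arc(-2,1)
E
```

```text
18.75 [514.9 -73.5 238.9] [ 0.7247  0.6891  0.0018 -0.001 ] [-0.9  0.6  1. ] 13.787403024152121
[[ 0.05   0.999  0.001]
 [ 0.999 -0.05   0.004]
 [ 0.004  0.001 -1.   ]]
ang -90.84591182103637 r 161.1126200773342 tooly -2.880474617696036
[[0.001, -0.0056, -0.0, 0.06, -0.23, 2.0, -1]]
```

Call:
{"method": "step_arm", "body": {"deltas": [[0,0,0,0,0,0,-0.5],[0,0,0,0,0,0,0.2],[0,0,0,0,0,0,0.2],[0,0,-0.02,0,0,0,0.2],[0,0,-0.04,0,0,0,0.2]]}}

```text
t: 19.25
tool_pos: [511.5, -74.8, 294.7]
eef_rot: [0.724, 0.689, -0.002, -0.006]
force: [1.6, -0.6, 0.2]
grip_width: 45.7
```

```bash
python3 - <<'E'
from see import *
s=st();print(s["joints"])
a=cam("scene");b=cam("top")
blob(b,(60,80,20),(90,255,255),(270,215,60,60),205,"head top")
blob(a,(60,80,20),(90,255,255),(280,190,80,60),190,"head scene")
P=np.array([517.3,87.6]);yaw=.1706
def tol(X): d=X[:2]-P;c,s_=np.cos(yaw),np.sin(yaw);return np.round([c*d[0]+s_*d[1],-s_*d[0]+c*d[1]],1)
for c,o,k,pts in((a,(225,180),4.5,{"ptr":(145.5,450,69),"red":(163,480,69)}),(b,(180,180),3.8,{"ptr":(90,299,69),"red":(97,330,69)})):
    for n,(u,v,z) in pts.items(): X=atz(c,(o[0]+u/k,o[1]+v/k),z); print(n,X.round(1),"lamp",tol(X))
for u,v in((167,347),(108,385)): X=atz(a,(225+u/4.5,180+v/4.5),146);print("hood low",tol(X))
for u,v in((105,285),(30,293)): X=atz(b,(180+u/3.8,180+v/3.8),156);print("hood top",tol(X))
for c,lo in((a,0),(b,0)):
    h=cv2.cvtColor(c["color"],cv2.COLOR_RGB2HSV)
    m=(cv2.inRange(h,(0,110,70),(8,255,255))|cv2.inRange(h,(172,110,70),(180,255,255)));k=np.zeros_like(m)
    if c is a: k[270:300,245:275]=m[270:300,245:275]
    else: k[250:275,190:220]=m[250:275,190:220]
    ys,xs=np.where(k);print("red px",len(xs),xs.mean() if len(xs) else 0,ys.mean() if len(xs) else 0)
E
```

```text
19.25 [511.5 -74.8 294.7] [ 0.7244  0.6894 -0.0024 -0.0062] [ 1.6 -0.6  0.2] 45.70019134494
[[ 0.049  0.999 -0.012]
 [ 0.999 -0.049  0.006]
 [ 0.005 -0.012 -1.   ]]
[ 0.62453931  0.21492687 -0.65337859  1.77002352  0.1325253   1.21485412
 -0.11505812]
head top [293 247   3   3   7] [294.  247.7] [504.3 -46.  205. ] bbox mid [503.6 -46.  205. ]
head scene [307 201  20  24 348] [317.2 213.7] [503.1 -65.2 190. ] bbox mid [509.1 -67.2 190. ]
ptr [465.2 190.7  69. ] lamp [-33.9 110.4]
red [436.3 194.7  69. ] lamp [-61.7 119.3]
ptr [473.8 191.7  69. ] lamp [-25.2 109.9]
red [452.  185.8  69. ] lamp [-47.7 107.9]
hood low [-26.3  81.3]
hood low [-24.4 132.3]
hood top [-20.5  88.7]
hood top [-18.5 138.9]
red px 5 261.4 285.2
red px 0 0 0
```

```bash
cat >> see.py <<'E'
YAW=.1706
def LW(x,y,z): c,s=np.cos(YAW),np.sin(YAW);return np.array([517.3+c*x-s*y,87.6+s*x+c*y,z])
nl=np.array([-.5,0,.866]); c_,s_=np.cos(YAW),np.sin(YAW)
nw=np.array([c_*-.5,s_*-.5,.866]); yw=np.array([-s_,c_,0]); zw=-nw; xw=np.cross(yw,zw)
RD=R.from_matrix(np.c_[xw,yw,zw])
E_=LW(-39,110,86.2)
def rel():
    s=bot.observe();d=np.array(s["tool_pos"])-E_;f=np.array(s["force"])
    rv=np.degrees((R.from_quat(s["eef_rot"]).inv()*RD).as_rotvec())
    print("t",s["t"],"rel xyz(tool): %.1f %.1f %.1f"%(d@xw,d@yw,d@zw),"F n %.1f t %.1f y %.1f"%(f@nw,f@xw,f@yw),"rot err",rv.round(1),s["grip_width"])
E
python3 - <<'E'
from see import *
print(E_,nw)
plan([((450,60,300),55,7)],-1)
plan([(E_+nw*110,RD,10)],-1,pos=(450,60,300),rot=down(55))
E
```

```text
[460.19105624 189.3819657   86.2       ] [-0.49274154 -0.08488683  0.866     ]
[[0.0187, -0.0104, 0.0002, 0.04, -0.01, -8.27, -1], [0.02, -0.0076, 0.0002, 0.04, -0.01, -8.27, -1], [0.0209, -0.0047, 0.0002, 0.04, -0.01, -8.27, -1], [0.0213, -0.0016, 0.0002, 0.04, -0.01, -8.27, -1], [0.0214, 0.0015, 0.0002, 0.04, -0.01, -8.27, -1]]
[[0.0209, 0.0045, 0.0002, 0.04, -0.01, -8.27, -1], [0.0201, 0.0075, 0.0002, 0.04, -0.01, -8.27, -1]]
[[0.0105, 0.0073, 0.0119, -1.17, -2.84, -4.37, -1], [0.0105, 0.0079, 0.0115, -1.17, -2.84, -4.37, -1], [0.0104, 0.0084, 0.0111, -1.17, -2.84, -4.37, -1], [0.0103, 0.009, 0.0108, -1.17, -2.84, -4.37, -1], [0.0101, 0.0096, 0.0105, -1.17, -2.84, -4.37, -1]]
[[0.0099, 0.0101, 0.0102, -1.17, -2.84, -4.37, -1], [0.0096, 0.0107, 0.0099, -1.17, -2.84, -4.37, -1], [0.0092, 0.0112, 0.0097, -1.17, -2.84, -4.37, -1], [0.0088, 0.0117, 0.0095, -1.17, -2.84, -4.37, -1], [0.0084, 0.0121, 0.0093, -1.17, -2.84, -4.37, -1]]
```

Call:
{"method": "step_arm", "body": {"deltas": [[0.0187,-0.0104,-0.005,0,0,-8.2,-1],[0.02,-0.0076,0,0,0,-8.2,-1],[0.021,-0.0047,0,0,0,-8.2,-1],[0.0213,-0.0016,0,0,0,-8.2,-1],[0.0214,0.0015,0,0,0,-8.2,-1]]}}

```text
t: 19.85
tool_pos: [468.5, 20.7, 306.1]
eef_rot: [0.428, 0.904, 0.002, 0.002]
force: [1.3, 0.0, 0.3]
grip_width: 19.8
```

Call:
{"method": "step_arm", "body": {"deltas": [[0.021,0.0045,0,0,0,-8.2,-1],[0.02,0.0075,0,0,0,-8.2,-1]]}}

```text
t: 20.05
tool_pos: [447.8, 60.1, 305.5]
eef_rot: [0.289, 0.957, 0.001, 0.002]
force: [0.4, -0.5, -0.1]
grip_width: 5.2
```

```bash
python3 - <<'E'
from see import *
s=st();print(s["joints"]);rel()
plan([(E_+nw*110,RD,10)],-1)
E
```

```text
20.05 [447.8  60.1 305.5] [0.2888 0.9574 0.0012 0.0025] [ 0.4 -0.5 -0.1] 5.205851751786254
[[-0.833  0.553  0.005]
 [ 0.553  0.833  0.001]
 [-0.004  0.004 -1.   ]]
[ 0.61024953  0.08811042 -0.87631525  1.8842827   0.07342492  1.19631023
  0.69416684]
t 20.05 rel xyz(tool): -80.1 -125.3 -207.0 F n -0.2 t -0.2 y -0.6 rot err [-11.2 -28.2 -42.4] 5.205851751786254
[[0.0102, 0.0076, 0.0124, -1.12, -2.82, -4.24, -1], [0.0102, 0.0081, 0.012, -1.12, -2.82, -4.24, -1], [0.0101, 0.0087, 0.0117, -1.12, -2.82, -4.24, -1], [0.0101, 0.0092, 0.0114, -1.12, -2.82, -4.24, -1], [0.0099, 0.0097, 0.0111, -1.12, -2.82, -4.24, -1]]
[[0.0097, 0.0102, 0.0108, -1.12, -2.82, -4.24, -1], [0.0095, 0.0107, 0.0105, -1.12, -2.82, -4.24, -1], [0.0092, 0.0112, 0.0103, -1.12, -2.82, -4.24, -1], [0.0088, 0.0117, 0.0101, -1.12, -2.82, -4.24, -1], [0.0084, 0.0121, 0.0099, -1.12, -2.82, -4.24, -1]]
```

Call:
{"method": "step_arm", "body": {"deltas": [[0.01,0.0076,0.012,-1.1,-2.8,-4.2,-1],[0.01,0.008,0.012,-1.1,-2.8,-4.2,-1],[0.01,0.0087,0.0117,-1.1,-2.8,-4.2,-1],[0.01,0.009,0.0114,-1.1,-2.8,-4.2,-1],[0.01,0.0097,0.011,-1.1,-2.8,-4.2,-1]]}}

```text
t: 20.55
tool_pos: [427.7, 123.8, 243.1]
eef_rot: [0.097, 0.985, 0.013, 0.14]
force: [-1.0, -0.5, -0.7]
grip_width: 0.5
```

Call:
{"method": "step_arm", "body": {"deltas": [[0.0097,0.01,0.011,-1.1,-2.8,-4.2,-1],[0.0095,0.0107,0.0105,-1.1,-2.8,-4.2,-1],[0.009,0.011,0.01,-1.1,-2.8,-4.2,-1],[0.009,0.0117,0.01,-1.1,-2.8,-4.2,-1],[0.0084,0.012,0.01,-1.1,-2.8,-4.2,-1]]}}

```text
t: 21.05
tool_pos: [405.5, 181.1, 181.5]
eef_rot: [-0.088, 0.961, 0.02, 0.262]
force: [0.4, -1.7, 1.3]
grip_width: 0.3
```

```bash
python3 - <<'E'
from see import *
s=st();print(s["joints"]);rel()
w=cam("wrist");cv2.imwrite("pics/w6.png",w["color"][:,:,::-1])
im=w["color"].astype(int)
h=cv2.cvtColor(w["color"],cv2.COLOR_RGB2HSV)
m=(cv2.inRange(h,(0,120,70),(8,255,255))|cv2.inRange(h,(172,120,70),(180,255,255)));m[:,:200]=0;m[:,380:]=0
n,l,q,ce=cv2.connectedComponentsWithStats(m)
for i in range(1,n):
    if q[i,4]>4: print("red",q[i],ce[i].round(1))
ax=E_-28*nw
for t in np.radians([0,-15,-30,-45,-60,-75]): print("ridge",np.degrees(t),fish(w,ax+28*(np.cos(t)*nw-np.sin(t)*xw)).round(1))
print("ptr on panel +-14",fish(w,ax+8*nw+14*yw).round(1),fish(w,ax+8*nw-14*yw).round(1),"TCP",fish(w,s["tool_pos"]))
for y in(80,140): print("hood low corner",fish(w,LW(-22,y,146)).round(1))
E
```

```text
21.05 [405.5 181.1 181.5] [-0.088   0.9608  0.0195  0.2621] [ 0.4 -1.7  1.3] 0.27795209807220905
[[-0.847 -0.179  0.5  ]
 [-0.159  0.984  0.084]
 [-0.507 -0.009 -0.862]]
[ 0.54412894 -0.02144065 -1.1758888   2.39347016  0.67200204  0.34537147
  0.52681756]
t 21.05 rel xyz(tool): 0.3 1.1 -110.2 F n 1.0 t -0.7 y -1.8 rot err [-0.1  0.5  0.7] 0.27795209807220905
red [272 171  14   4  52] [278.5 172.5]
ridge 0.0 [276.4 203.4]
ridge -14.999999999999998 [276.5 195. ]
ridge -29.999999999999996 [276.6 186.6]
ridge -45.0 [276.7 179. ]
ridge -59.99999999999999 [276.8 172.9]
ridge -75.0 [276.9 168.6]
ptr on panel +-14 [291.7 197.9] [261.3 197.5] TCP [277.28574411 256.41055889]
hood low corner [237.2 272.1]
hood low corner [313.5 273.2]
```

```bash
python3 - <<'E'
import cv2,numpy as np
im=cv2.imread("pics/w6.png");g=im.min(2)
m=np.zeros_like(g);m[150:235,240:315]=(g[150:235,240:315]>150)
n,l,q,ce=cv2.connectedComponentsWithStats(m)
for i in range(1,n):
    if q[i,4]>3: print(q[i],ce[i].round(1))
print(g[186:212:1,250:306:2])
print("col 277",[tuple(im[r,277][::-1]) for r in range(164,232,2)])
E
```

```text
[240 150  15  65 538] [243.7 180.7]
[289 150   4   1   4] [290.5 150. ]
[303 150  12  46 236] [311.6 169.8]
[270 163  19   4  42] [279.3 163.7]
[273 177  15   3  23] [281.  178.3]
[273 184  13   3  35] [279. 185.]
[251 192  56  13 301] [277.8 197.3]
[310 201   4  14  42] [311.4 207.7]
[273 207  13   5  59] [278.6 209. ]
[272 214  14   3  37] [278.4 214.9]
[273 218  12   7  74] [278.4 221.2]
[[ 97  61  59  60  59  64  63  57  47  47  90 140 155 154 153 153 155 153
  127  69  37  45  55  60  64  62  64  67]
 [ 99  58  65  61  61  65  66  60  48  53  88 127 141 142 143 141 142 139
  108  56  39  49  59  62  64  62  64  68]
 [ 99  62  65  66  63  65  69  63  54  57  86 119 135 132 135 134 133 131
  102  60  50  47  62  68  63  69  68  67]
 [100  64  66  68  69  71  67  65  60  74  95 114 122 123 122 124 124 122
  102  79  59  57  63  66  67  64  68  72]
 [102  62  69  68  73  71  70  69  67  81 100 114 118 121 120 123 122 120
  111  90  66  58  63  65  71  73  71  74]
 [104  71  75  71  71  74  75  72  69  88 113 127 141 140 139 139 140 138
  130 104  72  61  68  69  69  73  77  75]
 [10
[... 3230 characters left out ...]
3)), (np.uint8(161), np.uint8(166), np.uint8(169)), (np.uint8(150), np.uint8(155), np.uint8(158)), (np.uint8(133), np.uint8(137), np.uint8(140)), (np.uint8(163), np.uint8(167), np.uint8(171)), (np.uint8(167), np.uint8(171), np.uint8(174)), (np.uint8(142), np.uint8(146), np.uint8(150)), (np.uint8(163), np.uint8(166), np.uint8(170)), (np.uint8(157), np.uint8(161), np.uint8(165)), (np.uint8(152), np.uint8(156), np.uint8(159)), (np.uint8(161), np.uint8(164), np.uint8(168)), (np.uint8(165), np.uint8(169), np.uint8(174)), (np.uint8(153), np.uint8(158), np.uint8(161)), (np.uint8(63), np.uint8(64), np.uint8(67)), (np.uint8(22), np.uint8(26), np.uint8(26)), (np.uint8(24), np.uint8(24), np.uint8(29))]
```

Wrist data: pointer lines at row 197.3, as predicted (197.7). The red ridge at (278.5,172.5) is about 61° short, i.e. about 4 ridges. Approach the wheel.

Call:
{"method": "step_arm", "body": {"deltas": [[0.002,0,0.025,0,0.5,0.7,-1],[0.003,0,0.025,0,0,0,-1],[0.003,0,0.02,0,0,0,-1],[0,0,0.01,0,0,0,-1],[0,0,0,0,0,0,-1]]}}

```text
t: 21.6
tool_pos: [430.3, 178.6, 118.0]
eef_rot: [-0.081, 0.964, 0.013, 0.251]
force: [0.2, -0.5, 0.5]
grip_width: 0.7
```

```bash
python3 - <<'E'
from see import *
rel()
E
```

```text
t 21.6 rel xyz(tool): 11.2 -5.5 -43.2 F n 0.4 t -0.3 y -0.5 rot err [-1.  -0.9  0.1] 0.6635361703962676
```

Call:
{"method": "step_arm", "body": {"deltas": [[-0.002,0.004,0.018,-0.8,-0.8,0,-1],[0,0.003,0.012,0,0,0,-1],[0,0,0,0,0,0,-1]]}}

```text
t: 21.9
tool_pos: [447.2, 187.2, 93.6]
eef_rot: [-0.081, 0.963, 0.019, 0.258]
force: [-0.4, -0.4, 0.5]
grip_width: 0.5
```

```bash
python3 - <<'E'
from see import *
rel()
E
```

```text
t 21.9 rel xyz(tool): 7.7 0.1 -13.0 F n 0.7 t 0.2 y -0.3 rot err [-0.4 -0.  -0.1] 0.5229534966193
```

Call:
{"method": "step_arm", "body": {"deltas": [[0,0.0005,0.007,-0.3,0,0,-1],[0,0,0.004,0,0,0,-1],[0,0,0,0,0,0,-1]]}}

```text
t: 22.2
tool_pos: [453.2, 187.7, 86.1]
eef_rot: [-0.081, 0.962, 0.021, 0.259]
force: [0.5, 0.3, 0.2]
grip_width: 0.5
```

```bash
python3 - <<'E'
from see import *
rel()
E
```

```text
t 22.2 rel xyz(tool): 6.2 -0.4 -3.4 F n -0.0 t -0.6 y 0.2 rot err [-0.2  0.1 -0.2] 0.48235112096554134
```

Call:
{"method": "step_arm", "body": {"deltas": [[0.001,0.001,0.004,0,0,0,-1],[0,0,0.002,0,0,0,-1]]}}

```text
t: 22.4
tool_pos: [455.5, 188.8, 81.5]
eef_rot: [-0.08, 0.962, 0.02, 0.26]
force: [-0.6, -0.5, 1.6]
grip_width: 0.6
```

```bash
python3 - <<'E'
from see import *
rel()
E
```

```text
t 22.4 rel xyz(tool): 6.4 0.2 1.7 F n 1.7 t -0.2 y -0.4 rot err [-0.3  0.2 -0.2] 0.6249655761085379
```

Call:
{"method": "step_arm", "body": {"deltas": [[0,0,0.002,0,0,0,-1],[-0.004,0,0.001,0,0,0,-1],[-0.004,0,0.0005,0,0,0,-1]]}}

```text
t: 22.7
tool_pos: [463.2, 190.1, 82.2]
eef_rot: [-0.081, 0.962, 0.02, 0.259]
force: [-2.5, -1.4, 3.2]
grip_width: 0.3
```

```bash
cat > red.py <<'E'
from see import *
from scipy.optimize import brentq
rel()
def red():
    w=cam("wrist");h=cv2.cvtColor(w["color"],cv2.COLOR_RGB2HSV)
    m=(cv2.inRange(h,(0,110,70),(9,255,255))|cv2.inRange(h,(171,110,70),(180,255,255)));m[:,:255]=0;m[:,300:]=0;m[:140]=0;m[235:]=0
    ys,xs=np.where(m);ax=E_-28*nw
    g=w["color"].min(2)
    if len(ys)<4: print("no red",len(ys));return
    u=np.array([xs.mean(),ys.mean()])
    f=lambda t:fish(w,ax+28*(np.cos(t)*nw-np.sin(t)*xw))[1]-u[1]
    tt=np.radians(np.arange(-80,40,1));v=np.array([f(t) for t in tt]);i=np.argmin(abs(v))
    pr=fish(w,ax+8*nw+14*yw)[1]
    y0=int(round(pr));strip=[g[y0-10:y0+11,c0:c0+12].astype(float).mean(1) for c0 in(252,293)]
    pk=[y0-10+(np.clip(q-np.median(q)-20,0,None)@np.arange(21))/max(np.clip(q-np.median(q)-20,0,None).sum(),1) for q in strip]
    print("red",u.round(1),len(ys),"deg",np.degrees(tt[i]).round(),"ptr pred row",pr.round(1),"seen",np.round(pk,1))
red()
E
python3 red.py
```

```text
t 22.7 rel xyz(tool): -0.7 0.2 5.0 F n 4.1 t 0.7 y -1.0 rot err [-0.3  0.1 -0.1] 0.3181613799665238
red [277.9 213.1] 192 deg -52.0 ptr pred row 244.8 seen [235.2 235.1]
```

Call:
{"method": "step_arm", "body": {"deltas": [[-0.004,0,-0.0005,0,0,0,-1],[-0.003,0,0,0,0,0,-1],[0,0,-0.008,0,0,0,-1],[0.003,0,-0.008,0,0,0,-1],[0.003,0,0,0,0,0,-1]]}}

```text
t: 23.25
tool_pos: [458.5, 189.6, 99.1]
eef_rot: [-0.08, 0.962, 0.02, 0.26]
force: [-1.0, 0.4, 0.3]
grip_width: 0.7
```

```bash
python3 red.py
```

```text
t 23.25 rel xyz(tool): -5.0 0.5 -12.0 F n 0.7 t 0.7 y 0.5 rot err [-0.3  0.3 -0.2] 0.7009958219573109
red [277.5 211.4] 162 deg -34.0 ptr pred row 228.1 seen [227.2 227.3]
```

Call:
{"method": "step_arm", "body": {"deltas": [[0.006,0,0.001,0,0,0,-1],[0.005,0,0.002,0,0,0,-1],[0.001,0,0.004,0,0,0,-1],[0,0,0.002,0,0,0,-1]]}}

```text
t: 23.7
tool_pos: [452.6, 187.8, 84.0]
eef_rot: [-0.08, 0.962, 0.02, 0.26]
force: [0.0, -0.2, 0.0]
grip_width: 0.4
```

```bash
python3 -c "
from see import *
rel()"
```

```text
t 23.7 rel xyz(tool): 7.8 -0.3 -2.0 F n 0.0 t -0.0 y -0.2 rot err [-0.3  0.3 -0.2] 0.43134702573591605
```

Call:
{"method": "step_arm", "body": {"deltas": [[0,0.0005,0.003,0,0,0,-1],[0,0,0.002,0,0,0,-1],[0,0,0.002,0,0,0,-1],[-0.004,0,0.001,0,0,0,-1],[-0.004,0,0.0005,0,0,0,-1]]}}

```text
t: 24.2
tool_pos: [462.9, 189.9, 80.1]
eef_rot: [-0.081, 0.962, 0.019, 0.26]
force: [-11.7, -4.2, 16.8]
grip_width: 0.8
```

Call:
{"method": "step_arm", "body": {"deltas": [[0,0,-0.004,0,0,0,-1],[0,0,-0.008,0,0,0,-1],[0,0,-0.004,0,0,0,-1]]}}

```text
t: 24.5
tool_pos: [455.6, 189.1, 94.6]
eef_rot: [-0.081, 0.962, 0.019, 0.26]
force: [0.5, 0.1, -0.2]
grip_width: 0.4
```

```bash
python3 red.py
```

```text
t 24.5 rel xyz(tool): -0.3 0.5 -9.5 F n -0.4 t -0.4 y 0.0 rot err [-0.4  0.3 -0.1] 0.4105216700873729
red [277.5 232.5] 94 deg -20.0 ptr pred row 236.5 seen [235.8 236. ]
```

```bash
sed -i 's/m\[235:\]=0/m[256:]=0/' red.py; python3 red.py
```

```text
t 24.55 rel xyz(tool): -0.4 0.5 -9.8 F n -0.0 t -0.1 y 0.5 rot err [-0.4  0.3 -0.1] 0.42401965951814147
red [277.5 232.6] 146 deg -19.0 ptr pred row 236.1 seen [235.1 235.3]
```

Call:
{"method": "step_arm", "body": {"deltas": [[0.004,0,0,0,0,0,-1],[0.003,0,0.004,0,0,0,-1],[0,0,0.003,0,0,0,-1],[0,0,0,0,0,0,-1]]}}

```text
t: 25.0
tool_pos: [453.3, 188.2, 83.5]
eef_rot: [-0.08, 0.962, 0.019, 0.26]
force: [0.1, 0.7, 0.5]
grip_width: 0.5
```

```bash
python3 red.py
```

```text
t 25.0 rel xyz(tool): 7.4 -0.0 -1.2 F n 0.4 t -0.4 y 0.6 rot err [-0.4  0.2 -0.1] 0.4927537400219214
red [277.4 251.8] 21 deg -19.0 ptr pred row 253.1 seen [243. 243.]
```

Call:
{"method": "step_arm", "body": {"deltas": [[0,0,0.003,0,0,0,-1],[0,0,0.002,0,0,0,-1],[-0.004,0,0.001,0,0,0,-1],[-0.004,0,0,0,0,0,-1]]}}

```text
t: 25.45
tool_pos: [462.5, 190.0, 81.6]
eef_rot: [-0.081, 0.962, 0.019, 0.259]
force: [-2.9, -1.0, 3.0]
grip_width: 0.4
```

Call:
{"method": "step_arm", "body": {"deltas": [[0,0,-0.004,0,0,0,-1],[0,0,-0.01,0,0,0,-1],[0.001,0,-0.016,0,0,0,-1],[0.001,0,-0.012,0,0,0,-1],[0,0,0,0,0,0,-1]]}}

```text
t: 25.95
tool_pos: [441.0, 186.9, 119.6]
eef_rot: [-0.08, 0.962, 0.019, 0.26]
force: [0.2, -0.8, 0.2]
grip_width: 0.6
```

```bash
python3 red.py
```

```text
t 25.95 rel xyz(tool): 0.0 0.8 -38.6 F n 0.1 t -0.2 y -0.9 rot err [-0.4  0.3 -0.2] 0.5560472407838494
red [277.3 229. ] 120 deg -4.0 ptr pred row 222.4 seen [222.  222.1]
```

Call:
{"method": "step_arm", "body": {"deltas": [[0.002,0,0.016,0,0,0,-1],[0.001,0,0.012,0,0,0,-1],[0,0,0.005,0,0,0,-1],[0,0,0,0,0,0,-1]]}}

```text
t: 26.4
tool_pos: [457.5, 188.6, 88.0]
eef_rot: [-0.079, 0.962, 0.019, 0.261]
force: [0.3, -0.5, -0.2]
grip_width: 0.3
```

```bash
python3 -c "
from see import *
rel()"
```

```text
t 26.4 rel xyz(tool): 1.5 -0.3 -2.9 F n -0.2 t -0.1 y -0.6 rot err [-0.5  0.3 -0.3] 0.2845918760134296
```

Call:
{"method": "step_arm", "body": {"deltas": [[0,0,0.004,0,0,0,-1],[0,0,0.003,0,0,0,-1],[-0.002,0,0.001,0,0,0,-1],[-0.001,0,0,0,0,0,-1]]}}

```text
t: 26.8
tool_pos: [463.8, 189.9, 82.4]
eef_rot: [-0.079, 0.962, 0.019, 0.261]
force: [-2.0, 0.1, 3.6]
grip_width: 0.6
```

Call:
{"method": "step_arm", "body": {"deltas": [[0,0,-0.004,0,0,0,-1],[0,0,-0.01,0,0,0,-1],[0.001,0,-0.016,0,0,0,-1],[0.001,0,-0.012,0,0,0,-1],[0,0,0,0,0,0,-1]]}}

```text
t: 27.3
tool_pos: [441.1, 186.5, 120.2]
eef_rot: [-0.079, 0.962, 0.019, 0.262]
force: [0.3, 0.1, 0.5]
grip_width: 0.3
```

```bash
python3 red.py; python3 red.py|tail -1
```

```text
t 27.3 rel xyz(tool): -0.3 0.4 -39.1 F n 0.3 t -0.5 y 0.0 rot err [-0.5  0.5 -0.3] 0.2838422728332396
red [278.2 231.5] 106 deg 1.0 ptr pred row 221.5 seen [221.2 221.2]
red [278.6 231.9] 119 deg 1.0 ptr pred row 221.8 seen [221.4 221.3]
```

Call:
{"method": "step_arm", "body": {"deltas": [[0,0,-0.02,0,0,0,-1],[0,0,-0.02,0,0,0,-1],[0,0,-0.02,0,0,0,-1],[0,0,-0.01,0,0,0,-1],[0,0,0,0,0,0,-1]]}}

```text
t: 27.9
tool_pos: [406.1, 180.4, 178.3]
eef_rot: [-0.078, 0.963, 0.02, 0.258]
force: [0.7, -0.1, -0.2]
grip_width: 0.6
```

```bash
sed -i 's/m\[:140\]=0/m[:150]=0/' red.py; python3 red.py; python3 - <<'E'
from see import *
a=cam("scene");w=cam("wrist");b=cam("top")
s=lambda c,x,y,W,H,k:cv2.resize(c["color"][y:y+H,x:x+W,::-1],None,fx=k,fy=k,interpolation=cv2.INTER_CUBIC)
A=s(a,240,180,100,145,4);B=s(w,230,150,100,72,4);C=s(b,240,205,100,73,4)
cv2.imwrite("pics/fin.png",np.hstack([A,np.vstack([B,C])[:580]]))
blob(a,(60,80,20),(90,255,255),(290,190,50,60),190,"head scene")
blob(a,(8,60,40),(20,255,180),(300,215,35,45),50,"knob scene")
blob(b,(60,80,20),(90,255,255),(270,215,60,60),205,"head top")
for nm,P in(("head bottom at knob",[515,-75.4,163]),("peg top",[515,-73,263]),("knob",[515,-75.4,50])): print(nm,((proj(a,P)[0]-[240,180])*4).round(),((proj(b,P)[0]-[240,205])*4+[400,288]).round())
E
```

```text
t 27.9 rel xyz(tool): 1.5 0.3 -107.2 F n -0.5 t -0.5 y -0.2 rot err [-0.4 -0.  -0.4] 0.6272443618001651
red [278.  207.3] 65 deg 1.0 ptr pred row 200.9 seen [200.9 200.6]
head scene none
knob scene [305 248  25  12 104] [318.4 255.3] [453.9 -43.1  50. ] bbox mid [463.2 -44.4  50. ]
head top [292 231  24  25 413] [304.  243.2] [516.  -70.5 205. ] bbox mid [516.5 -69.3 205. ]
head bottom at knob [308. 147.] [659. 446.]
peg top [313.  54.] [667. 438.]
knob [300. 243.] [648. 453.]
```

View pics/fin.png

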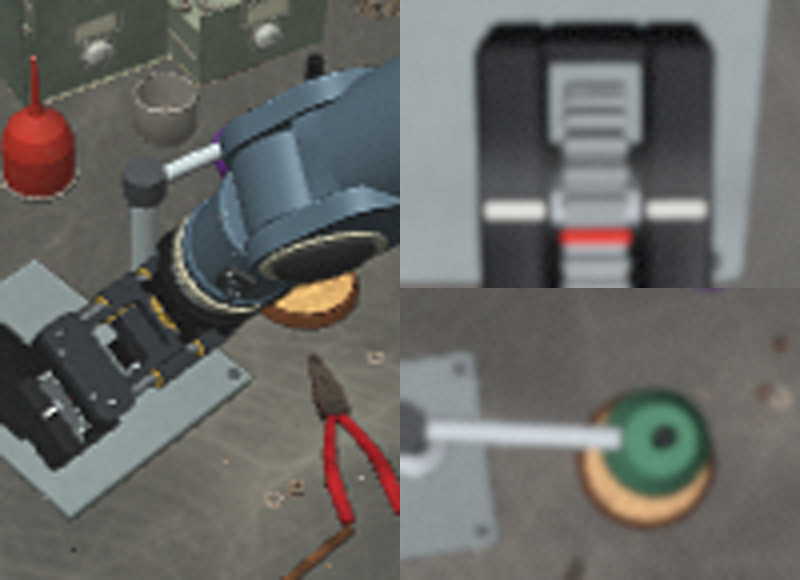

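The final montage shows the red ridge (236) with the pointer lines (210). The offset is 6.5 px in the raw picture, and parallax at exact alignment predicts 5.7, so it is within about 1–2°. The head is over the plinth, with the peg at (664,437) against (667,438) predicted. The gripper is clear of everything.

```bash
python3 -c "
from see import *
rel(); print(bot.finish_job())"
```

```text
t 28.1 rel xyz(tool): 2.7 0.6 -106.1 F n 0.2 t 0.5 y 0.1 rot err [-0.2 -0.3 -0.4] 0.2634062893617234
the job is handed in; nothing more can be done
None
```

The job is done in the order you asked, and I handed it in at about 28 s of the 72 s limit; it gave no verdict. I swung the lamp clear by its peg, stood the light-brown knob on the cork, and swung the lamp back. Then I rolled the dimmer about 4 ridges in four short strokes.

**Last checks**
- **Knob:** after release the wrist camera showed it upright, about 3–4 mm off the plinth's centre. I did not look at it again after the lamp came back, because the forearm hid it in the scene view and the lamp head covered it from the top.
- **Lamp head:** the top camera put it about 1 mm from the knob in x and about 3–5 mm in y.
- **Dimmer:** the red ridge reads about +1° from the pointer lines. In the raw picture it sits 6.5 px below them, of which about 5.7 px is parallax.
- **At hand-in:** the gripper was about 100 mm clear of the wheel, and the measured forces were near zero.

**What did not go smoothly**
- **First descent on the knob:** the gripper body touched something with about 17 N, probably the open cabinet drawer. I backed off, turned the gripper and tried again. I did not check whether the drawer moved.
- **Setting the knob down:** it was pressed onto the plinth with about 22 N before release.
- **One dimmer stroke:** it pressed the wheel with about 20 N, past its spring travel.
- **Camera disagreement:** the scene and top cameras differed by about 4–6 mm in x, so I relied on the wrist camera close up.

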